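Put the glass lamp shades away in the bench drawer

ROBOT

A 6-joint arm with a two-finger parallel gripper is mounted at the origin on the work surface. World frame = base frame: x ahead of the robot, y to its left, z up, the work surface at z = 0. Lengths are in m, angles in rad, forces in N, time in s.
With the tool pointing down it reaches from about 0.25 to 0.775 m from the base axis. Payload 4 kg.
Tool frame: the origin (TCP) lies on the centre line of the jaws, within the pads' length; the fingertips stand 22 mm ahead of it and the grasp point (between the pads) lies 3 mm ahead of it (robot.finger_overhang is the distance from the TCP to the fingertips, in m); y points along the fingers, z is the direction in which the jaws open and shut, and the axes are right-handed (so a half turn about y gives the same grasp; the last joint's range is limited). The gripper opens to 94 mm and grips with 3 to 60 N. Pads are 16 mm wide; open, the fingers measure 119 mm over their backs; the gripper's body (75 mm by 177 mm) begins 78 mm behind the grasp point.
Start: joints at [1.211, 0.087, 1.371, -0, 1.684, -0.103], TCP at [0.14, 0.532, 0.228] pointing down, gripper open.
Joint ranges: [-3.1, 3.1], [-0.76, 2.03], [0.27, 2.55], [-1.08, 4.22], [0.17, 2.65], [-2.57, 2.57]. Speed limits (rad/s): [2.79, 2.79, 3.14, 3.14, 3.14, 3.14].

INTERFACE

Orientations are given as a unit quaternion [w, x, y, z].
In Python, from bench import robot gives the robot as it stands. The module is installed in compiled form; this text tells all that it offers.
- The arm moves only by the tool send_rows, never from a script. Its argument "increments" is one flat list of numbers, 5 for each row, row after row: the gripper command: -1 is shut, 1 is fully open, values between are in proportion, then the shift along the tool's x, y, z in mm, then the turn about the tool's y in degrees. A call has 1 to 12 rows; each row shifts and turns the commanded pose from where the row before left it, along the tool's axes as they then stand; what a row does not reach is not made up. A row lasts 1/12 s, in which the tool goes at most 41.7 mm and 7.16 degrees, less where a joint would pass 70% of its speed; a pose out of reach is approached as far as the arm can. A call is refused whole if a number of a shift passes 41.7 or a number of a turn 7.16, either way. A call with a gripper value outside its range is refused whole. The fingers move at their own pace and stop on an object; the grip force is fixed at half the most. Time passes only in rows, so rows that do not move let the fingers close. It gives the time, the measured TCP pose, the force and the opening at its end, in the units of the state.
- robot.sense(): the state, without advancing time (a new reading comes with each control period).
- robot.grab_frame(name): name is "side" or "top"; returns a dict with "image" (480x640x3 uint8, red, green, blue), "vertical_fov" (degrees; the focal length in pixels is half the picture's height over the tangent of half this angle, whatever the lens; pixels are square), "cx", "cy" (the principal point, pixels), "R" (3x3) and "t" (3): a world point X has camera coordinates R X + t. Camera axes: x right, y down, z forward; pixel columns grow to the right and rows downward; lengths in m; the calibration is good to about 2 mm. A picture is of the moment at which its call begins. There is no depth.
- robot.close_job(): hands the job in, once; it reports no verdict.
The state is a dict: "t": time; "joint_pos": joint angles; "joint_vel": joint speeds; "effort": joint torques, N m; "eef_pos": TCP position; "tool_rot": TCP orientation; "contact_force": force on the tool from outside, world axes, zero at the start; "torque": the same for the moment, N m; "width": finger opening in m.
Only numpy, scipy, OpenCV 4.12 (cv2) and the standard library are available. Lean on these libraries where they do the work, as an engineer would, in place of code of your own. Each camera call takes 0.05 s, during which the arm holds its last target.

TASK

First clear the paint tin from in front of the drawer by standing it in the drip tray, then pull the drawer fully out, stand every opal glass lamp shade upright on the floor of a cell of its own, and slide the drawer fully shut. The glass is thin: pinch a shade with no more than about 10 newtons per finger, set it down instead of dropping it, and slide the drawer shut slowly, no faster than about 15 cm a second. Leave the roll of tape, the jar and the screwdriver where they are.

Things in the scene. Friction and masses are not known exactly. Their poses are not given: they have to be found in the camera images.
- drawer (a joint): how far the drawer is pulled out towards the robot, along -x of drawer_handle, from its fixed plywood bench cabinet (240 deep x 250 wide x 150 high): 0 shut, 0.21 m fully out (end stop). Starts 0 to 20 mm out. It slides with about 2 N of friction and a drag of 6 N per m/s and stays where it is left. Its front panel is 16 mm thick, 246 wide, from 10 to 130 mm above the bench
- drawer_handle (a point): middle of the drawer's handle: a level steel bar, 10 mm thick and 110 mm long along its y, 45 mm clear of the drawer's front (to its centre line), 115 mm above the bench, 35 mm below the cabinet's top. Moves with the drawer. Axes: -x the way the drawer opens (roughly towards the robot), y along the bar to the robot's left, z up; their yaw differs from start to start
- drawer_front (a point): point on the outer face of the drawer's front, mid-width, at the height of its inner floor (18 mm above the bench); moves with it, axes as drawer_handle. Inside, 6 mm dividers make four cells 92 x 92 mm; walls and dividers are 50 mm high. Cell centres from here: x 62 (front pair) or 160 mm (rear pair), y +49 or -49 mm, floor z 0. Rear cells clear the cabinet only with the drawer fully out
- shade0: bell-shaped white opal glass lamp shade standing rim down: 100 mm high, 76 across the skirt up to 26 mm high, narrowing to a straight round neck of 44 mm diameter from 70 mm up to the top, where it is to be held; about 160 g (110 to 210). Origin: centre of its underside, z up. Two to four of the four shades are present. Cracks if pinched harder than about 15 N per finger
- shade1: bell-shaped white opal glass lamp shade standing rim down: 100 mm high, 76 across the skirt up to 26 mm high, narrowing to a straight round neck of 44 mm diameter from 70 mm up to the top, where it is to be held; about 160 g (110 to 210). Origin: centre of its underside, z up. Two to four of the four shades are present. Cracks if pinched harder than about 15 N per finger
- shade2: bell-shaped white opal glass lamp shade standing rim down: 100 mm high, 76 across the skirt up to 26 mm high, narrowing to a straight round neck of 44 mm diameter from 70 mm up to the top, where it is to be held; about 160 g (110 to 210). Origin: centre of its underside, z up. Two to four of the four shades are present. Cracks if pinched harder than about 15 N per finger
- shade3: bell-shaped white opal glass lamp shade standing rim down: 100 mm high, 76 across the skirt up to 26 mm high, narrowing to a straight round neck of 44 mm diameter from 70 mm up to the top, where it is to be held; about 160 g (110 to 210). Origin: centre of its underside, z up. Two to four of the four shades are present. Cracks if pinched harder than about 15 N per finger
- tin: small round paint tin with its lid on, 64 mm diameter, 80 mm high, about 350 g, standing on the bench right in front of the drawer. Origin: centre of its underside
- tray: fixed square drip tray of dark steel, 140 x 140, rim 18 mm high, walls and floor 5 mm thick, on the left of the bench. Origin: centre of its underside (inner floor 5 mm above it)
- tape: roll of tape lying flat, 60 mm across, 24 high, among the shades; a bystander. Origin: centre of its underside
- screwdriver: screwdriver, 190 mm long, lying on the bench on the near left; a bystander
- jar: closed amber glass jar, 60 mm across, 85 high, beyond the shades; a bystander. Origin: centre of its underside

How it is judged:
By the outcome, as a careful person would: the job done as asked, in the order asked, and still so for the second after the job is handed in, with the robot touching nothing.
Of shade0, shade1, shade2, shade3 only 2 to 4 are there at a start; the rules pass over those that are not, and their reading is None.
At some moment in a run one of shade0, shade1, shade2, shade3 may be knocked a few centimetres aside while the robot is not near it.
It also fails if it takes over 210 s, if anything falls off the work surface, if the arm or the gripper's body presses on something with over 40 N, if the wrist force passes 120 N, or if a joint passes its speed limit or range.

## Working session

There is one attempt and no reset: what is moved stays moved. The work goes in short steps, Python scripts to look and compute and a tool call to move; the robot and the scene stay as the last step left them, time stands still between calls to the robot, and variables do not carry over. Pictures are saved under pics/ and viewed, and the job is handed in when it is done.

Besides the shell and the picture viewer there is one more tool, called after "Call:" as name(argument=value, ...) on one line, values as JSON. send_rows: Moves the arm, as the interface text tells. Its arguments: {"type":"object","properties":{"increments":{"type":"array"}},"required":["increments"]}

```bash
mkdir -p pics; python3 - <<'E'
from bench import robot
import cv2, numpy as np
s=robot.sense()
for k,v in s.items(): print(k,np.round(v,3))
print(robot.finger_overhang)
for n in ("side","top"):
    f=robot.grab_frame(n)
    cv2.imwrite(f"pics/{n}0.png",f["image"][:,:,::-1])
    print(n,f["vertical_fov"],f["cx"],f["cy"],np.round(f["R"],4).tolist(),np.round(f["t"],4).tolist())
E
```

```text
t 0.0
joint_pos [ 1.211  0.088  1.372 -0.     1.684 -0.103]
joint_vel [-0.001 -0.    -0.002  0.    -0.001 -0.   ]
effort [ 1.0000e-03 -3.4019e+01 -3.0242e+01  7.2000e-02  3.3000e-02 -0.0000e+00]
eef_pos [0.14  0.531 0.226]
tool_rot [-0.701  0.702 -0.091  0.09 ]
contact_force [-0.027 -0.079 -0.562]
torque [-0.014 -0.001  0.025]
width 0.094
0.022
side 42.054108561446995 338.41069422729447 237.09838383982324 [[0.8754, -0.4829, 0.0228], [-0.2197, -0.4393, -0.871], [0.4307, 0.7575, -0.4907]] [-0.4683, 0.1991, 1.2417]
top 54.429320927208735 327.66127974140716 237.9859776007222 [[-0.0114, -0.9995, 0.0299], [-0.9853, 0.0061, -0.171], [0.1707, -0.0314, -0.9848]] [0.0157, 0.5246, 0.8609]
```

View pics/side0.png

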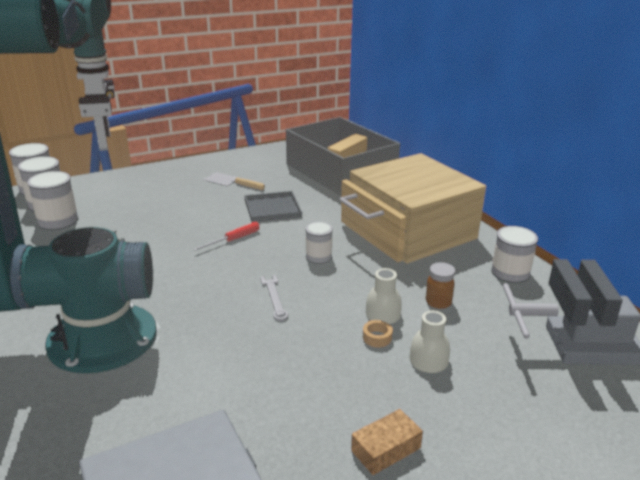

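View pics/top0.png

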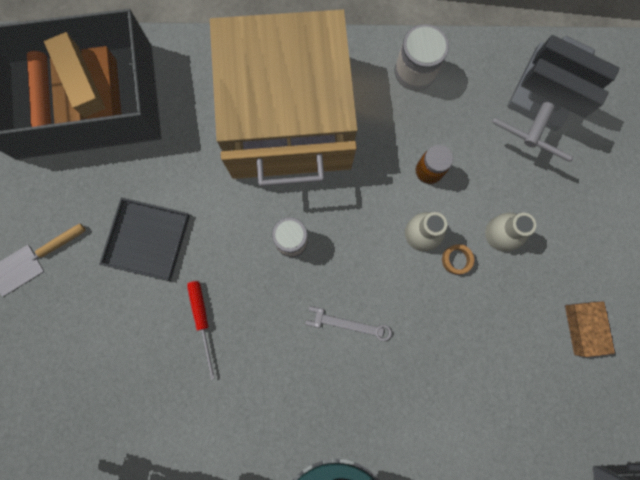

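```bash
cat > h.py <<'E'
from bench import robot
import cv2, numpy as np
from scipy.spatial.transform import Rotation as Rn
def grab(n,save=None):
    f=robot.grab_frame(n)
    if save: cv2.imwrite(f"pics/{save}.png",f["image"][:,:,::-1])
    return f
def K(f):
    fl=240/np.tan(np.radians(f["vertical_fov"]/2)); return fl,f["cx"],f["cy"]
def cast(f,uv,z):
    fl,cx,cy=K(f);R=np.array(f["R"]);t=np.array(f["t"])
    d=R.T@np.array([(uv[0]-cx)/fl,(uv[1]-cy)/fl,1]);c=-R.T@t
    return c+d*(z-c[2])/d[2]
def proj(f,X):
    fl,cx,cy=K(f);p=np.array(f["R"])@np.array(X)+np.array(f["t"])
    return np.array([cx+fl*p[0]/p[2],cy+fl*p[1]/p[2]])
def tri(f1,u1,f2,u2):
    A=[];b=[]
    for f,u in((f1,u1),(f2,u2)):
        R=np.array(f["R"]);c=-R.T@np.array(f["t"]);fl,cx,cy=K(f)
        d=R.T@np.array([(u[0]-cx)/fl,(u[1]-cy)/fl,1]);d/=np.linalg.norm(d)
        P=np.eye(3)-np.outer(d,d);A.append(P);b.append(P@c)
    A=np.vstack(A);b=np.hstack(b);x=np.linalg.lstsq(A,b,rcond=None)[0]
    return x,np.linalg.norm(A@x-b)
def crop(f,u0,v0,u1,v1,k,name):
    im=f["image"][v0:v1,u0:u1,::-1]
    cv2.imwrite(f"pics/{name}.png",cv2.resize(im,None,fx=k,fy=k,interpolation=cv2.INTER_CUBIC))
def tool():
    s=robot.sense();q=np.array(s["tool_rot"]);return np.array(s["eef_pos"]),Rn.from_quat(q[[1,2,3,0]]).as_matrix(),s
E
python3 - <<'E'
from h import *
p,R,s=tool();print(p,'\n',np.round(R,3))
f=grab("top");g=grab("side")
crop(f,200,100,400,250,4,"t_dr"); crop(f,380,190,560,290,4,"t_sh"); crop(g,260,150,460,300,4,"s_dr"); crop(g,340,250,500,380,4,"s_sh")
E
```

```text
[0.13956539 0.53153089 0.22641576] 
 [[ 0.967 -0.001  0.254]
 [-0.254 -0.002  0.967]
 [-0.    -1.    -0.002]]
```

View pics/t_dr.png

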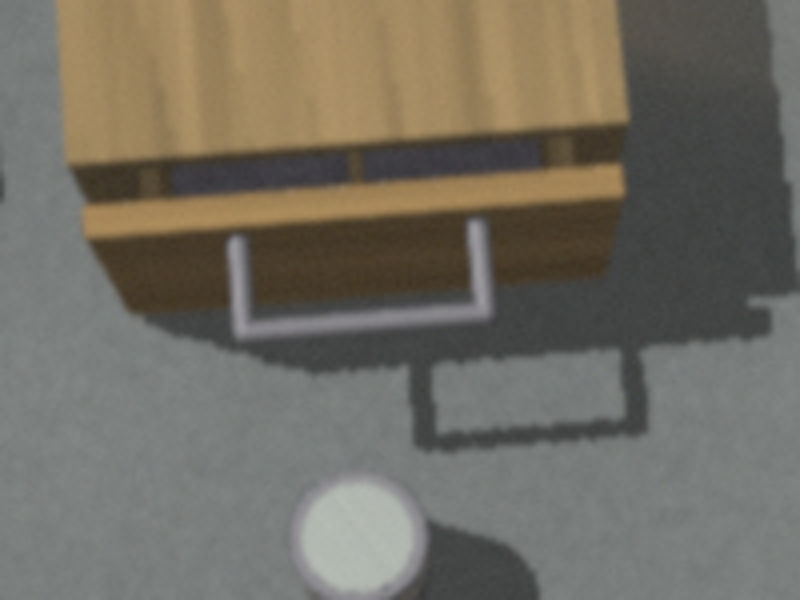

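View pics/t_sh.png

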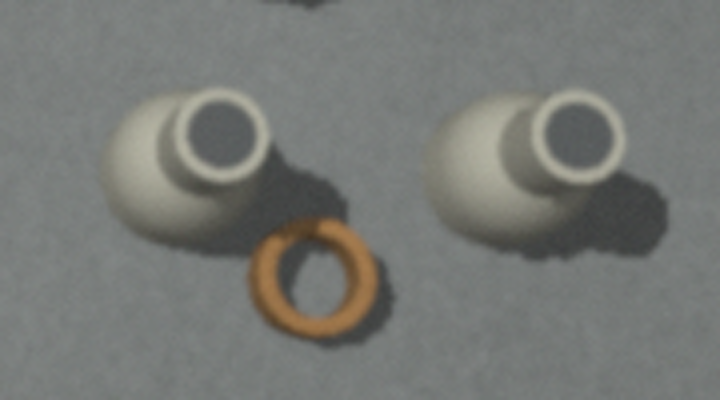

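View pics/s_dr.png

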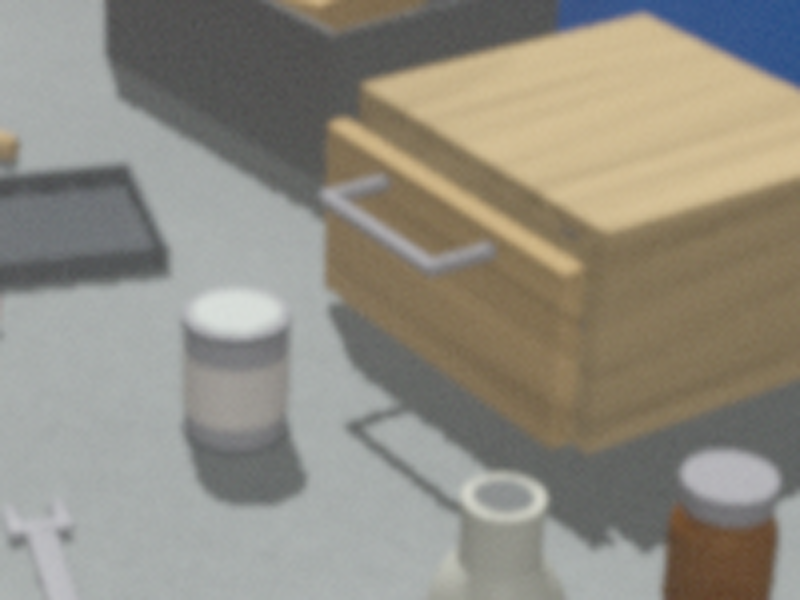

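View pics/s_sh.png

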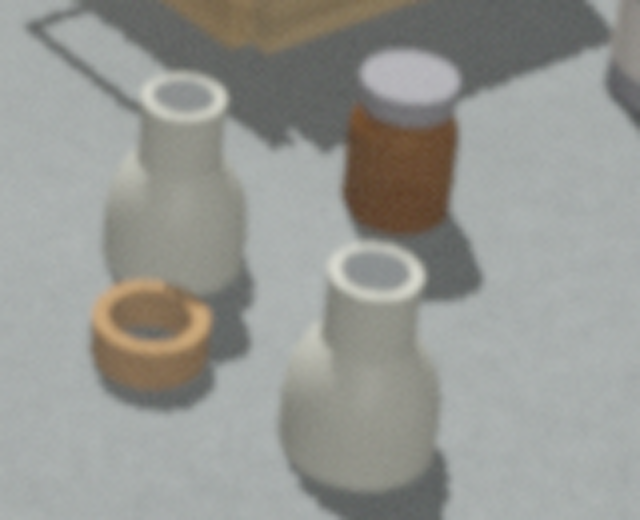

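The pictures show two shades with neck rings in the top view at about (435,224) and (524,224). The tin lid is at (290,234), the handle corners at (260,183) and (321,178), and the tape ring just below the left shade. Next I turn these pixels into positions.

```bash
python3 - <<'E'
from h import *
f=grab("top");g=grab("side")
P={"tin":((289.5,234.2),(319,228.7),.08),"A":((435.5,223.7),(386.2,274.2),.1),"B":((524.5,224),(434,317.7),.1),
"hL":((260,182.7),(342.7,199),.115),"hR":((321,178),(368,216.2),.115)}
for k,(a,b,z) in P.items():
    x,e=tri(f,a,g,b);print(k,np.round(cast(f,a,z),4),np.round(cast(g,b,z),4),'tri',np.round(x,4),round(e,4))
c=[(124,199),(190,213),(171,280),(101,265)]
C=[cast(f,q,.018) for q in c];print(np.round(C,3),np.mean(C,0), [np.linalg.norm(C[i]-C[i-1]) for i in range(4)])
# cab top corners
for q in [(210,17),(344,10),(356.5,130),(217.5,141)]: print(np.round(cast(f,q,.15),4))
for q in [(221,153),(356,141.5)]: print('front top edge',np.round(cast(f,q,.13),4))
print('tape',cast(f,(380+314/4,190+278/4),.024)); print('jar',cast(f,(439,157),.085))
# inclusion of tip
print(proj(f,(0.14,.532,.2)))
E
```

```text
tin [0.5263 0.0832 0.08  ] [0.5233 0.0785 0.08  ] tri [0.5264 0.0835 0.0769] 0.0006
A [ 0.5407 -0.1865  0.1   ] [ 0.5404 -0.1887  0.1   ] tri [ 0.5413 -0.1869  0.0987] 0.0004
B [ 0.5393 -0.3527  0.1   ] [ 0.5391 -0.3544  0.1   ] tri [ 0.5397 -0.3533  0.099 ] 0.0003
hL [0.6154 0.1352 0.115 ] [0.617  0.1322 0.115 ] tri [0.6171 0.1349 0.1135] 0.0019
hR [0.624  0.0242 0.115 ] [0.6254 0.0248 0.115 ] tri [0.6243 0.024  0.1155] 0.0007
[[0.611 0.417 0.018]
 [0.582 0.285 0.018]
 [0.448 0.317 0.018]
 [0.479 0.453 0.018]] [0.52998865 0.36802548 0.018     ] [np.float64(0.13730867979863318), np.float64(0.13533346823979878), np.float64(0.13732428398852037), np.float64(0.1399657901241819)]
[0.9229 0.2275 0.15  ]
[ 0.9398 -0.0212  0.15  ]
[ 0.7021 -0.0394  0.15  ]
[0.6813 0.2067 0.15  ]
front top edge [0.6665 0.2041 0.13  ]
front top edge [ 0.6884 -0.04    0.13  ]
tape [ 0.48338702 -0.24930933  0.024     ]
jar [ 0.67477789 -0.20400641  0.085     ]
[-28.1861785  485.40278488]
```

```bash
cat >> h.py <<'E'
def go(x,y,z,yawz=None):
    "delta to target in tool axes, mm; turn deg to bring jaw axis to yawz (deg, mod 180)"
    p,R,s=tool(); d=R.T@(np.array([x,y,z])-p)*1e3
    yz=np.degrees(np.arctan2(R[1,2],R[0,2]))
    out="t=%.2f pos=%s yawz=%.1f w=%.1f F=%s | dxyz(tool mm)=%s"%(s["t"],np.round(p,4),yz,s["width"]*1e3,np.round(s["contact_force"],1),np.round(d,1))
    if yawz is not None: out+=" turn=%.1f"%(-((yawz-yz+90)%180-90))
    print(out)
E
python3 -c "
from h import *
go(.5264,.0835,.226)"
```

```text
t=0.30 pos=[0.1397 0.5318 0.2271] yawz=75.3 w=94.1 F=[ 0.6  0.4 -0.1] | dxyz(tool mm)=[ 487.9    1.3 -335.4]
```

Call:
send_rows(increments=[1,27,0,-18.6,0,1,27,0,-18.6,0,1,27,0,-18.6,0,1,27,0,-18.6,0,1,27,0,-18.6,0,1,27,0,-18.6,0,1,27,0,-18.6,0,1,27,0,-18.6,0,1,27,0,-18.6,0,1,27,0,-18.6,0,1,27,0,-18.6,0,1,27,0,-18.6,0])

```text
t: 1.3
eef_pos: [0.3972, 0.2324, 0.2276]
tool_rot: [0.701, -0.701, 0.09, -0.091]
contact_force: [0.3, 0.4, -0.7]
width: 0.0939
```

```bash
python3 -c "
from h import *
go(.5264,.0835,.226)"
```

```text
t=1.30 pos=[0.3972 0.2324 0.2276] yawz=75.3 w=93.9 F=[ 0.3  0.4 -0.7] | dxyz(tool mm)=[ 162.8    1.7 -111.2]
```

Call:
send_rows(increments=[1,27,0,-18.6,0,1,27,0,-18.6,0,1,27,0,-18.6,0,1,27,0,-18.6,0,1,27,0,-18.6,0,1,27,0,-18.4,0,1,0.5,25,0,0,1,0,30,0,0,1,0,30,0,0,1,0,25,0,0,1,0,0,0,0,1,0,0,0,0])

```text
t: 2.3
eef_pos: [0.5242, 0.0847, 0.1162]
tool_rot: [-0.701, 0.701, -0.092, 0.089]
contact_force: [0.0, -0.5, 0.3]
width: 0.0939
```

```bash
python3 -c "
from h import *
go(.5264,.0835,.064)
f=grab('side','s1');f=grab('top','t1')"
```

```text
t=2.30 pos=[0.5242 0.0847 0.1162] yawz=75.3 w=93.9 F=[ 0.  -0.5  0.3] | dxyz(tool mm)=[ 2.6 52.2 -0.6]
```

View pics/s1.png

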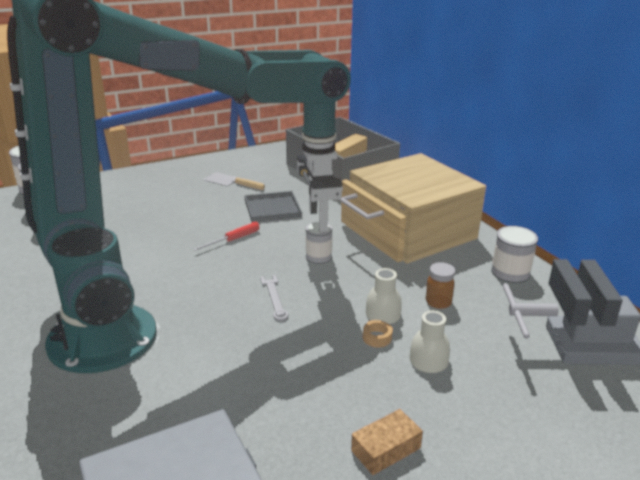

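View pics/t1.png

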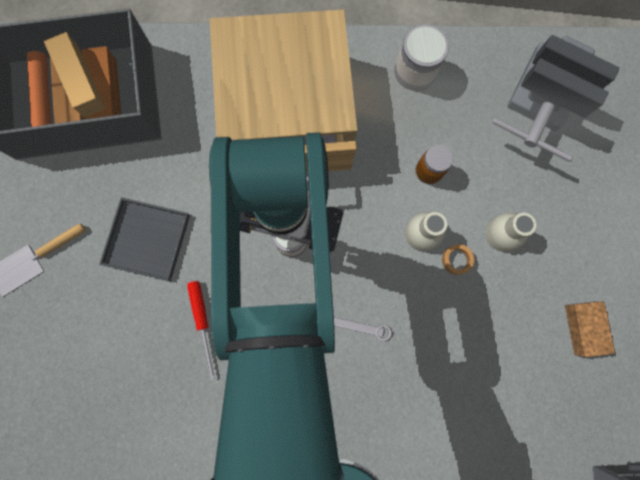

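The gripper is above the tin and straddling it, with the tin lid just below the fingertips. I'll descend and close in steps to learn how the grip command behaves, using the tough tin.

Call:
send_rows(increments=[1,1,20,0,0,1,1,20,0,0,1,0.6,12,-0.5,0,0.8,0,0,0,0,0.5,0,0,0,0,0.45,0,0,0,0,0.45,0,0,0,0,0.45,0,0,0,0])

```text
t: 3.07
eef_pos: [0.5286, 0.0837, 0.067]
tool_rot: [0.701, -0.701, 0.09, -0.091]
contact_force: [-0.2, -0.3, -0.1]
width: 0.0685
```

```bash
python3 -c "
from h import *
go(.5264,.0835,.064)"
```

```text
t=3.07 pos=[0.5286 0.0837 0.067 ] yawz=75.3 w=68.5 F=[-0.2 -0.3 -0.1] | dxyz(tool mm)=[-2.   3.  -0.8]
```

Call:
send_rows(increments=[0.4,0,0,0,0,0.37,0,0,0,0,0.36,0,0,0,0,0.36,0,0,0,0,0.36,0,0,0,0])

```text
t: 3.48
eef_pos: [0.5278, 0.0832, 0.0658]
tool_rot: [-0.701, 0.702, -0.09, 0.091]
contact_force: [-0.5, -2.0, 1.7]
width: 0.0639
```

```bash
python3 -c "
from h import *
print(robot.sense()['width'])
go(.5264,.0835,.064)"
```

```text
0.06392655459046516
t=3.48 pos=[0.5278 0.0832 0.0658] yawz=75.3 w=63.9 F=[-0.5 -2.   1.7] | dxyz(tool mm)=[-1.5  1.8 -0.1]
```

Call:
send_rows(increments=[0.34,0,0,0,0,0.34,0,0,0,0,0.34,0,0,0,0,0.34,0,0,0,0])

```text
t: 3.82
eef_pos: [0.5278, 0.0832, 0.0659]
tool_rot: [-0.701, 0.702, -0.09, 0.091]
contact_force: [-1.2, -2.5, 5.0]
width: 0.0636
```

```bash
python3 -c "
from h import *
print(robot.sense()['width'])"
```

```text
0.06363252706745677
```

Call:
send_rows(increments=[0.3,0,0,0,0,0.3,0,0,0,0,0.3,0,0,0,0,0.3,0,0,0,0])

```text
t: 4.15
eef_pos: [0.5279, 0.0832, 0.0658]
tool_rot: [-0.701, 0.702, -0.09, 0.091]
contact_force: [-0.9, -4.4, 5.6]
width: 0.0641
```

```bash
python3 -c "
from h import *
print(robot.sense()['width'])"
```

```text
0.06408858810625649
```

Call:
send_rows(increments=[0.2,0,0,0,0,0.2,0,0,0,0,0.2,0,0,0,0,0.2,0,0,0,0])

```text
t: 4.48
eef_pos: [0.5279, 0.0832, 0.0659]
tool_rot: [-0.701, 0.702, -0.09, 0.091]
contact_force: [-0.9, -3.8, 5.4]
width: 0.0639
```

```bash
python3 -c "
from h import *
print(robot.sense()['width'])"
```

```text
0.06385401682920996
```

Call:
send_rows(increments=[-0.2,0,0,0,0,-0.2,0,0,0,0,-0.2,0,0,0,0,-0.2,0,0,0,0])

```text
t: 4.82
eef_pos: [0.5278, 0.0832, 0.0658]
tool_rot: [-0.701, 0.702, -0.09, 0.091]
contact_force: [-1.0, -4.2, 5.7]
width: 0.0636
```

```bash
python3 -c "
from h import *
print(robot.sense()['width'])
go(.530,.368,.064)"
```

```text
0.06362598901306629
t=4.82 pos=[0.5278 0.0832 0.0658] yawz=75.3 w=63.6 F=[-1.  -4.2  5.7] | dxyz(tool mm)=[-70.2   1.6 276. ]
```

The width reading is too noisy to show any compliance, so I'll find the grip stiffness later by sliding along the steel handle. Now I lift the tin and take it to the tray.

Call:
send_rows(increments=[0,0,-20,0,0,0,0,-25,0,0,0,0,-20,0,0,0,-8.8,0,34.5,0,0,-8.8,0,34.5,0,0,-8.8,0,34.5,0,0,-8.8,0,34.5,0,0,-8.8,0,34.5,0,0,-8.8,0,34.5,0,0,-8.8,0,34.5,0,0,-8.8,0,34.5,0,0,0,0,0,0])

```text
t: 5.82
eef_pos: [0.5267, 0.376, 0.1273]
tool_rot: [0.703, -0.7, 0.09, -0.086]
contact_force: [-0.1, 0.0, -2.8]
width: 0.0641
```

```bash
python3 -c "
from h import *
go(.530,.368,.071)
f=grab('side','s2')"
```

```text
t=5.82 pos=[0.5267 0.376  0.1273] yawz=75.7 w=64.1 F=[-0.1  0.  -2.8] | dxyz(tool mm)=[ 5.6 56.2 -7.1]
```

View pics/s2.png

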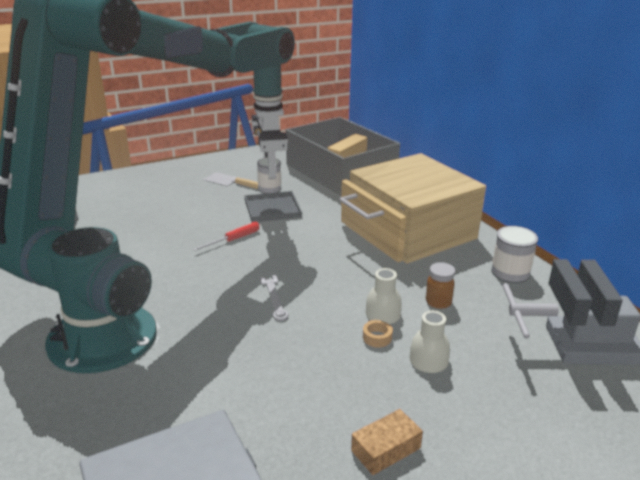

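The tin is held and hangs over the tray at about (270,176) in the side view.

Call:
send_rows(increments=[0,2,15,-1.5,0,0,2,15,-1.5,0,0,0,10,0,0,0,0,5,0,0,0,0,0,0,0,0,0,0,0,0])

```text
t: 6.37
eef_pos: [0.5325, 0.3642, 0.0851]
tool_rot: [-0.701, 0.701, -0.091, 0.09]
contact_force: [-0.9, 0.1, -2.9]
width: 0.0638
```

```bash
python3 -c "
from h import *
go(.530,.368,.071)"
```

```text
t=6.37 pos=[0.5325 0.3642 0.0851] yawz=75.3 w=63.8 F=[-0.9  0.1 -2.9] | dxyz(tool mm)=[-3.4 14.1  3. ]
```

Call:
send_rows(increments=[0,-1,5,1,0,0,-1,4,1,0,0,-1,2,1,0,0,0,1.5,0,0,0,0,1,0,0,0,0,0,0,0,0,0,0,0,0])

```text
t: 6.95
eef_pos: [0.5307, 0.3683, 0.0721]
tool_rot: [0.701, -0.701, 0.09, -0.091]
contact_force: [-0.5, -0.4, -3.3]
width: 0.0636
```

```bash
python3 -c "
from h import *
go(.530,.368,.071)"
```

```text
t=6.95 pos=[0.5307 0.3683 0.0721] yawz=75.3 w=63.6 F=[-0.5 -0.4 -3.3] | dxyz(tool mm)=[-0.6  1.1 -0.4]
```

Call:
send_rows(increments=[0,0,1,0,0,0,0,0.7,0,0,0,0,0,0,0,0,0,0,0,0])

```text
t: 7.28
eef_pos: [0.5309, 0.3683, 0.0709]
tool_rot: [0.701, -0.701, 0.09, -0.091]
contact_force: [-0.3, -0.2, 0.1]
width: 0.0636
```

```bash
python3 -c "
from h import *
go(.530,.368,.071)"
```

```text
t=7.28 pos=[0.5309 0.3683 0.0709] yawz=75.3 w=63.6 F=[-0.3 -0.2  0.1] | dxyz(tool mm)=[-0.7 -0.1 -0.6]
```

Call:
send_rows(increments=[0.36,0,0,0,0,0.5,0,0,0,0,0.8,0,0,0,0,0.8,0,0,0,0,0.8,0,0,0,0,0.8,0,-10,0,0,0.8,0,-25,0,0,0.8,0,-35,0,0,0.8,0,-35,0,0,0.8,0,-35,0,0,0.8,0,-30,0,0,0.8,0,0,0,0])

```text
t: 8.28
eef_pos: [0.533, 0.3696, 0.2508]
tool_rot: [0.705, -0.698, 0.086, -0.095]
contact_force: [0.4, 0.2, 1.2]
width: 0.0842
```

```bash
python3 -c "
from h import *
go(.62,.0797,.25,4.8)"
```

```text
t=8.28 pos=[0.533  0.3696 0.2508] yawz=75.3 w=84.2 F=[0.4 0.2 1.2] | dxyz(tool mm)=[ 157.7   -0.3 -258.4] turn=70.5
```

Call:
send_rows(increments=[0.5,15.7,0,-25.8,0,0.5,15.7,0,-25.8,0,0.2,15.7,0,-25.8,0,0,15.7,0,-25.8,0,-0.1,15.7,0,-25.8,0,-0.15,15.7,0,-25.8,0,-0.15,15.7,0,-25.8,0,-0.15,15.7,0,-25.8,0,-0.15,15.7,0,-25.8,0,-0.15,15.7,0,-25.8,0,-0.15,0,0,0,0,-0.15,0,0,0,0])

```text
t: 9.28
eef_pos: [0.617, 0.0774, 0.24]
tool_rot: [0.701, -0.701, 0.092, -0.091]
contact_force: [0.4, 1.2, 0.3]
width: 0.0399
```

Call:
send_rows(increments=[-0.15,0,0,0,7.05,-0.15,0,0,0,7.05,-0.15,0,0,0,7.05,-0.15,0,0,0,7.05,-0.15,0,0,0,7.05,-0.15,0,0,0,7.05,-0.15,0,0,0,7.05,-0.15,0,0,0,7.05,-0.15,0,0,0,7.05,-0.15,0,0,0,7.05,-0.15,0,0,0,0,-0.15,0,0,0,0])

```text
t: 10.28
eef_pos: [0.6166, 0.0802, 0.2404]
tool_rot: [0.522, -0.521, 0.478, -0.477]
contact_force: [-0.2, 0.6, 0.0]
width: 0.0403
```

```bash
python3 -c "
from h import *
go(.62,.0797,.118,4.8)
f=grab('side','s3');g=grab('top','t3')
crop(f,260,120,460,270,4,'s3c')"
```

```text
t=10.28 pos=[0.6166 0.0802 0.2404] yawz=5.1 w=40.3 F=[-0.2  0.6  0. ] | dxyz(tool mm)=[  0.8 122.4   3.4] turn=0.3
```

View pics/s3.png

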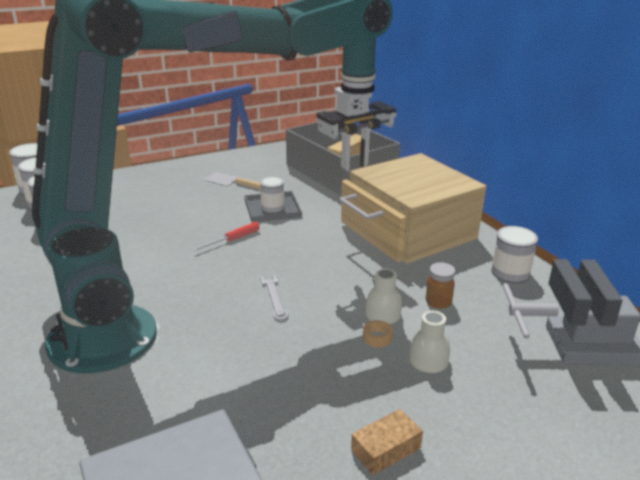

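View pics/t3.png

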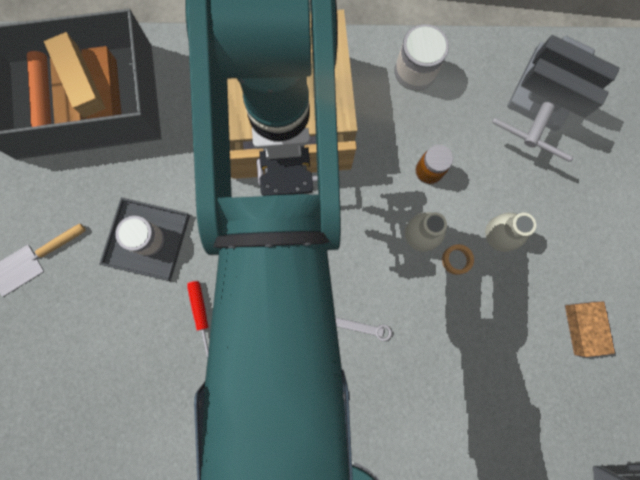

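The tin stands well inside the tray, and the gripper is above the handle with its jaws across the bar. I'll descend onto the bar.

Call:
send_rows(increments=[-0.15,0.8,25,1.5,0.2,-0.15,0,30,1.5,0,-0.15,0,25,0.4,0,-0.15,0,15,0,0,-0.15,0,5,0,0,-0.15,0,0,0,0,-0.15,0,0,0,0])

```text
t: 10.97
eef_pos: [0.6208, 0.0785, 0.1412]
tool_rot: [0.52, -0.519, 0.479, -0.48]
contact_force: [0.2, -0.3, 0.1]
width: 0.0399
```

```bash
python3 -c "
from h import *
go(.62,.0797,.118,4.8)
f=grab('side','s4')
crop(f,260,120,460,270,4,'s4c')"
```

```text
t=10.97 pos=[0.6208 0.0785 0.1412] yawz=4.6 w=39.9 F=[ 0.2 -0.3  0.1] | dxyz(tool mm)=[-1.3 23.2 -0.8] turn=-0.2
```

View pics/s4c.png

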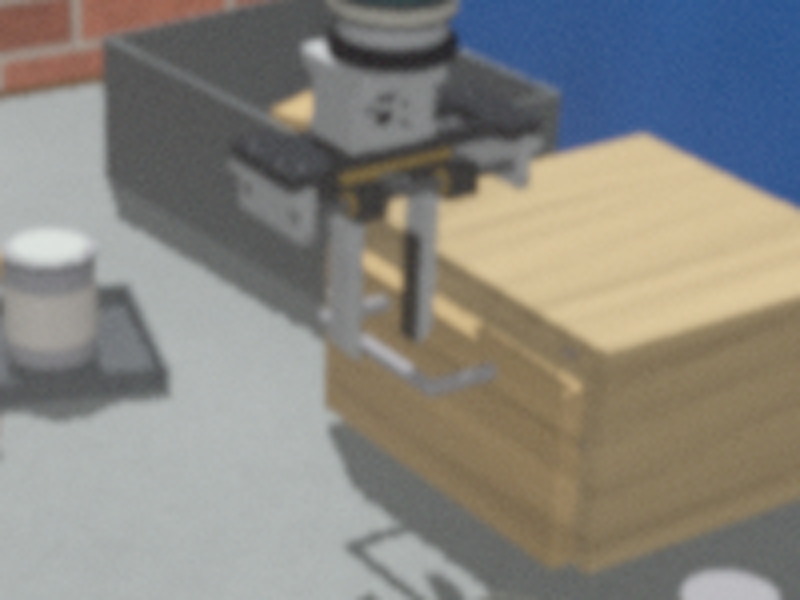

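The fingers straddle the bar. I'll lower onto it, close lightly, and slide along it to learn pinch force against command from the friction.

Call:
send_rows(increments=[-0.15,0,12,0,0,-0.4,0,9,0,0,-0.6,0,0,0,0,-0.74,0,0,0,0,-0.74,0,0,0,0,-0.74,0,0,0,0])

```text
t: 11.52
eef_pos: [0.6206, 0.0783, 0.1197]
tool_rot: [0.52, -0.519, 0.479, -0.48]
contact_force: [0.5, 0.1, -0.0]
width: 0.0129
```

```bash
python3 -c "
from h import *
go(.62,.0797,.118,4.8)"
```

```text
t=11.52 pos=[0.6206 0.0783 0.1197] yawz=4.6 w=12.9 F=[ 0.5  0.1 -0. ] | dxyz(tool mm)=[-1.4  1.7 -0.5] turn=-0.2
```

Call:
send_rows(increments=[-1,0,0,0,0,-1,0,0,0,0,-1,0,0,0,0,-1,4,0,0,0,-1,4,0,0,0,-1,4,0,0,0,-1,2,0,0,0])

```text
t: 12.1
eef_pos: [0.6202, 0.0776, 0.1196]
tool_rot: [0.527, -0.515, 0.485, -0.471]
contact_force: [-4.1, 31.4, 1.7]
width: 0.0091
```

```bash
python3 -c "
from h import *
go(.62,.0797,.118,4.8)"
```

```text
t=12.10 pos=[0.6202 0.0776 0.1196] yawz=4.9 w=9.1 F=[-4.1 31.4  1.7] | dxyz(tool mm)=[-2.1  1.7 -0.1] turn=0.1
```

Call:
send_rows(increments=[-0.9,0,0,0,0,-0.9,0,0,0,0,-0.9,0,0,0,0])

```text
t: 12.35
eef_pos: [0.6202, 0.0777, 0.1196]
tool_rot: [0.527, -0.515, 0.484, -0.471]
contact_force: [-3.8, 27.6, 1.7]
width: 0.0087
```

Call:
send_rows(increments=[-0.86,0,0,0,0,-0.86,0,0,0,0,-0.86,0,0,0,0])

```text
t: 12.6
eef_pos: [0.6202, 0.0777, 0.1197]
tool_rot: [0.527, -0.515, 0.484, -0.472]
contact_force: [-3.5, 27.0, 1.5]
width: 0.0087
```

Call:
send_rows(increments=[-0.84,0,0,0,0,-0.84,0,0,0,0,-0.84,0,0,0,0])

```text
t: 12.85
eef_pos: [0.6202, 0.0777, 0.1197]
tool_rot: [0.527, -0.515, 0.484, -0.472]
contact_force: [-3.8, 27.7, 1.8]
width: 0.0091
```

Call:
send_rows(increments=[-0.82,0,0,0,0,-0.82,0,0,0,0,-0.82,0,0,0,0])

```text
t: 13.1
eef_pos: [0.6202, 0.0777, 0.1196]
tool_rot: [0.527, -0.515, 0.484, -0.471]
contact_force: [-3.0, 27.2, 0.8]
width: 0.0091
```

Call:
send_rows(increments=[-0.81,0,0,0,0,-0.81,0,0,0,0,-0.81,0,0,0,0])

```text
t: 13.35
eef_pos: [0.6204, 0.0754, 0.1195]
tool_rot: [0.526, -0.516, 0.483, -0.473]
contact_force: [-3.2, 23.0, 2.4]
width: 0.0095
```

Call:
send_rows(increments=[-0.8,0,0,0,0,-0.8,0,0,0,0,-0.8,0,0,0,0])

```text
t: 13.6
eef_pos: [0.6208, 0.0707, 0.1194]
tool_rot: [0.523, -0.518, 0.481, -0.476]
contact_force: [-2.4, 11.6, 0.6]
width: 0.0095
```

Call:
send_rows(increments=[-0.79,0,0,0,0,-0.79,0,0,0,0,-0.79,0,0,0,0])

```text
t: 13.85
eef_pos: [0.6213, 0.0647, 0.1191]
tool_rot: [0.52, -0.52, 0.48, -0.479]
contact_force: [-2.3, 1.8, -0.1]
width: 0.0102
```

Call:
send_rows(increments=[-0.78,0,0,0,0,-0.78,0,0,0,0,-0.78,0,0,0,0])

```text
t: 14.1
eef_pos: [0.6216, 0.0637, 0.1192]
tool_rot: [-0.519, 0.52, -0.48, 0.48]
contact_force: [-1.1, 0.5, -0.3]
width: 0.0105
```

Call:
send_rows(increments=[-1,0,0,0,0,-1,0,0,0,0,-1,-5,0,0,0,-1,-5,0,0,0,-1,-5,0,0,0,-1,0,0,0,0])

```text
t: 14.6
eef_pos: [0.6216, 0.0644, 0.1192]
tool_rot: [-0.511, 0.525, -0.474, 0.489]
contact_force: [-0.5, -31.3, -1.2]
width: 0.0086
```

Call:
send_rows(increments=[-1,-5,0,0,0,-1,0,0,0,0])

```text
t: 14.77
eef_pos: [0.6213, 0.0692, 0.1192]
tool_rot: [-0.511, 0.524, -0.475, 0.489]
contact_force: [0.7, -30.2, -2.0]
width: 0.0091
```

Call:
send_rows(increments=[-1,-5,0,0,0,-1,0,0,0,0])

```text
t: 14.93
eef_pos: [0.6209, 0.0743, 0.1191]
tool_rot: [-0.511, 0.524, -0.475, 0.489]
contact_force: [0.6, -29.9, -1.6]
width: 0.009
```

Friction tops out at about 30 N at full grip, which is the 30 N grip limit. It falls to about 11.6 N at −0.80 and to nothing near −0.788, so the slope is about 11 N per 0.01 of command. I'll repeat it in the closing direction to check for hysteresis.

Call:
send_rows(increments=[-0.74,6,0,0,0,-0.74,6,0,0,0,-0.74,0,0,0,0,-0.77,0,0,0,0,-0.78,0,0,0,0,-0.795,0,0,0,0,-0.795,0,0,0,0,-0.795,0,0,0,0,-0.795,-4,0,0,0,-0.795,-4,0,0,0,-0.795,0,0,0,0,-0.795,0,0,0,0])

```text
t: 15.93
eef_pos: [0.6201, 0.0836, 0.1194]
tool_rot: [-0.519, 0.52, -0.479, 0.481]
contact_force: [1.2, -5.3, 0.8]
width: 0.0099
```

Call:
send_rows(increments=[-0.795,-4,0,0,0,-0.795,0,0,0,0])

```text
t: 16.1
eef_pos: [0.6198, 0.0874, 0.1193]
tool_rot: [-0.518, 0.52, -0.479, 0.481]
contact_force: [0.4, -5.8, 0.3]
width: 0.0101
```

Call:
send_rows(increments=[-0.8,0,0,0,0,-0.8,-4,0,0,0,-0.8,-4,0,0,0])

```text
t: 16.35
eef_pos: [0.6194, 0.0921, 0.1193]
tool_rot: [-0.516, 0.521, -0.478, 0.483]
contact_force: [1.1, -12.6, -0.0]
width: 0.0096
```

Call:
send_rows(increments=[-0.8,-4,0,0,0,-0.8,0,0,0,0])

```text
t: 16.52
eef_pos: [0.619, 0.0969, 0.1192]
tool_rot: [-0.517, 0.521, -0.478, 0.482]
contact_force: [1.5, -10.6, 0.2]
width: 0.0095
```

The two directions agree: contact at about −0.79 and 11 N per 0.01, no hysteresis. Next I re-centre, grip the bar firmly and pull the drawer.

Call:
send_rows(increments=[-0.74,8,0,0,0,-0.74,9,0,0,0,-0.74,0,0,0,0,-0.9,0,0,0,0,-1,0,0,0,0,-1,0,0,0,0,-1,0,0,-6,0,-1,0,0,-12,0,-1,0,0,-12,0,-1,0,0,-12,0])

```text
t: 17.35
eef_pos: [0.5781, 0.0805, 0.1192]
tool_rot: [0.52, -0.519, 0.479, -0.48]
contact_force: [3.4, -2.4, -1.7]
width: 0.009
```

Call:
send_rows(increments=[-1,0,0,-14,0,-1,0,0,-14,0,-1,0,0,-14,0,-1,0,0,-14,0,-1,0,0,-14,0,-1,0,0,-14,0,-1,0,0,-14,0,-1,0,0,-14,0,-1,0,0,-12,0,-1,0,0,-10,0,-1,0,0,-8,0,-1,0,0,0,0])

```text
t: 18.35
eef_pos: [0.4344, 0.0685, 0.1191]
tool_rot: [-0.519, 0.521, -0.479, 0.48]
contact_force: [-1.2, -4.6, 0.6]
width: 0.009
```

```bash
python3 -c "
from h import *
go(.4095,.062,.118,4.8)
f=grab('side','s5');g=grab('top','t5')"
```

```text
t=18.35 pos=[0.4344 0.0685 0.1191] yawz=4.6 w=9.0 F=[-1.2 -4.6  0.6] | dxyz(tool mm)=[  4.5   1.2 -25.4] turn=-0.2
```

View pics/s5.png

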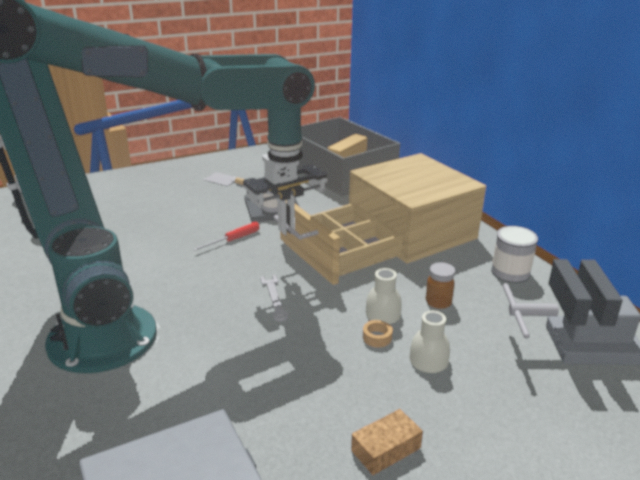

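Call:
send_rows(increments=[-1,0,0,-4,0,-1,0,0,-4,0,-1,0,0,-4,0,-1,0,0,-3,0,-1,0,0,0,0,-1,0,0,0,0])

```text
t: 18.95
eef_pos: [0.4209, 0.0674, 0.1191]
tool_rot: [-0.519, 0.52, -0.479, 0.48]
contact_force: [1.2, -5.5, -1.9]
width: 0.0089
```

Call:
send_rows(increments=[-1,0,0,-3,0,-1,0,0,-3,0,-1,0,0,0,0,-1,0,0,0,0])

```text
t: 19.28
eef_pos: [0.4207, 0.0674, 0.1192]
tool_rot: [0.523, -0.516, 0.476, -0.484]
contact_force: [17.5, -2.9, -13.2]
width: 0.0093
```

The end stop is reached, with a force jump at x≈0.4207. I'll relax, release, rise and move clear to look.

Call:
send_rows(increments=[-1,0,0,3,0,-1,0,0,2,0,-0.7,0,0,0,0,-0.3,0,0,0,0,-0.15,0,0,0,0,-0.15,0,-10,0,0,-0.15,0,-25,0,0,-0.1,0,-35,0,0,0,0,-35,0,0,0,0,-30,0,0,0,0,-15,0,0,0,0,0,0,0])

```text
t: 20.28
eef_pos: [0.4222, 0.0687, 0.275]
tool_rot: [0.522, -0.517, 0.477, -0.482]
contact_force: [0.8, -0.0, -0.0]
width: 0.0467
```

```bash
python3 -c "
from h import *
go(.541,-.187,.25,94.8)"
```

```text
t=20.28 pos=[0.4222 0.0687 0.275 ] yawz=4.6 w=46.7 F=[ 0.8 -0.  -0. ] | dxyz(tool mm)=[264.4  25.9  97.6] turn=89.8
```

Call:
send_rows(increments=[0,22,0,8,0,0.3,22,0,8,0,0.5,22,0,8,0,0.5,22,0,8,0,0.5,22,0,8,0,0.5,22,0,8,0,0.5,22,0,8,0,0.5,22,0,8,0,0.5,22,0,8,0,0.5,22,0,8,0,0.5,22,0,8,0,0.5,22,0,8,0])

```text
t: 21.28
eef_pos: [0.5372, -0.1877, 0.2677]
tool_rot: [-0.52, 0.52, -0.481, 0.479]
contact_force: [-0.0, -0.2, -0.1]
width: 0.0703
```

Call:
send_rows(increments=[0.5,0,0,0,7,0.5,0,0,0,7,0.5,0,0,0,7,0.5,0,0,0,7,0.5,0,0,0,7,0.5,0,0,0,7,0.5,0,0,0,7,0.5,0,0,0,7,0.5,0,0,0,7,0.5,0,0,0,7,0.5,0,0,0,7,0.5,0,0,0,7])

```text
t: 22.28
eef_pos: [0.5368, -0.1866, 0.2676]
tool_rot: [0.062, -0.064, 0.705, -0.704]
contact_force: [0.1, 0.4, -0.3]
width: 0.0703
```

```bash
python3 -c "
from h import *
go(.541,-.187,.25,94.8)
f=grab('side','s6');g=grab('top','t6')
crop(g,200,120,380,255,4,'t6d');crop(f,340,250,500,380,4,'s6s')"
```

```text
t=22.28 pos=[ 0.5368 -0.1866  0.2676] yawz=-79.7 w=70.3 F=[ 0.1  0.4 -0.3] | dxyz(tool mm)=[-4.1 17.6  1.2] turn=5.5
```

View pics/s6.png

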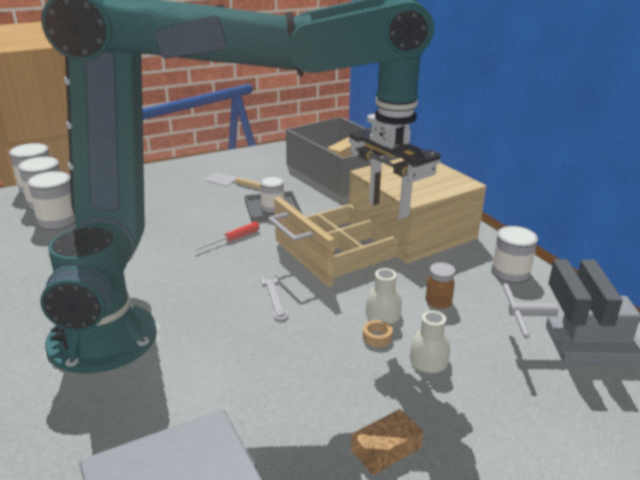

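View pics/t6.png

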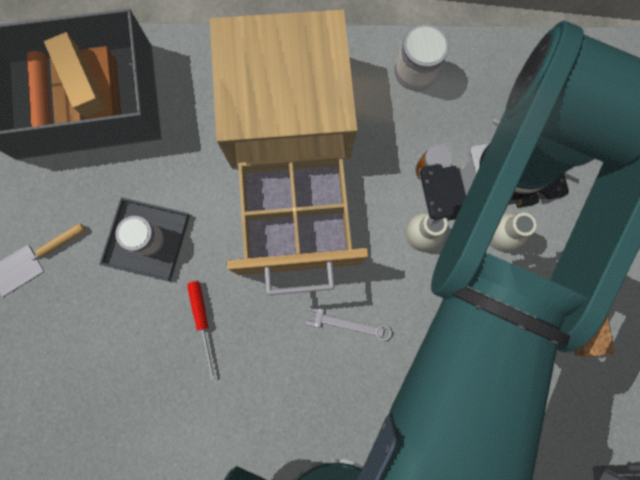

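View pics/t6d.png

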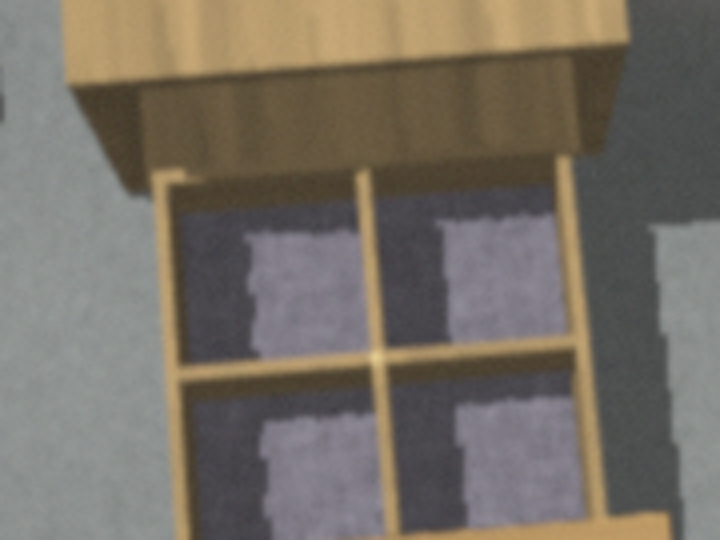

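View pics/s6s.png

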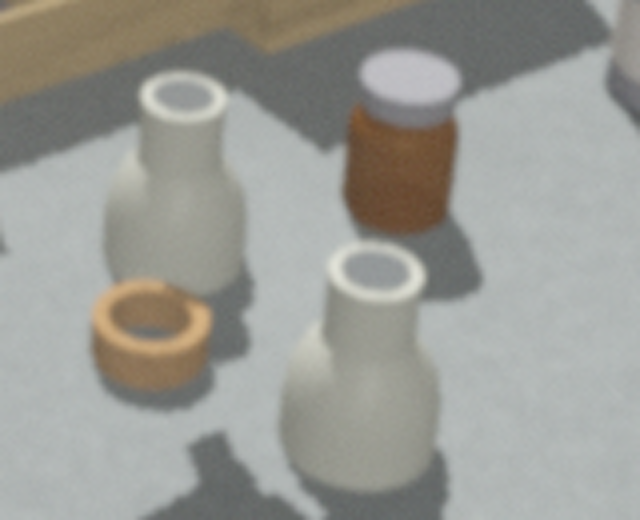

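```bash
python3 -c "
from h import *
g=grab('top');f=grab('side')
print('cross',cast(g,(294.25,209.25),.068),cast(g,(294.25,209.25),.06))
print('divider rear end', cast(g,(200+363/4,120+172/4),.068))
print('handle', cast(g,(267.5,291),.115),cast(g,(332.5,287.5),.115))
print('proj A',proj(f,(.541,-.187,.1)),proj(f,(.5397,-.3533,.1)))
go(.541,-.1872,.200,94.8)"
```

```text
cross [0.57678215 0.07487503 0.068     ] [0.57868451 0.07520061 0.06      ]
divider rear end [0.66887319 0.08173032 0.068     ]
handle [0.41926845 0.11949836 0.115     ] [0.4242926  0.00576715 0.115     ]
proj A [386.00939973 273.73197095] [433.91822056 317.30098491]
t=22.48 pos=[ 0.537  -0.1868  0.2683] yawz=-79.2 w=70.7 F=[ 0.2  0.  -0.3] | dxyz(tool mm)=[-3.9 68.3  1.2] turn=6.0
```

Cameras and touch agree on the drawer to about 1 mm: the divider cross is at (0.5768,0.0749) against (0.5761,0.076) predicted. The shades have not moved, so I descend to shade A.

Call:
send_rows(increments=[0.5,-2,20,0.6,3,0.5,-1.9,25,0.6,3,0.5,0,25,0,0,0.5,0,20,0,0,0.5,0,20,0,0,0.5,0,0,0,0,0.5,0,0,0,0])

```text
t: 23.07
eef_pos: [0.5406, -0.1873, 0.1579]
tool_rot: [0.028, -0.03, 0.707, -0.706]
contact_force: [-0.1, 0.3, 0.7]
width: 0.0702
```

```bash
python3 -c "
from h import *
go(.541,-.1872,.095,94.8)
f=grab('side')
crop(f,340,180,500,320,4,'s7s')
print(proj(f,tool()[0]))"
```

```text
t=23.07 pos=[ 0.5406 -0.1873  0.1579] yawz=-85.3 w=70.2 F=[-0.1  0.3  0.7] | dxyz(tool mm)=[-0.6 62.9  0.1] turn=-0.1
[388.19541889 248.83952249]
```

View pics/s7s.png

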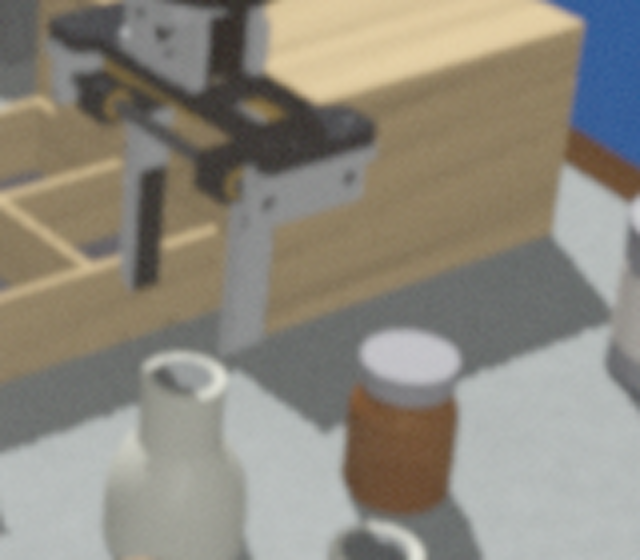

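The jaws are centred over A's neck. I'll descend and close to just above contact.

Call:
send_rows(increments=[0.5,0,20,0,0,0.5,0,20,0,0,0.5,0,15,0,0,0.5,0,7,0,0,0.5,0,0,0,0,0.5,0,0,0,0,0.3,0,0,0,0,0.15,0,0,0,0,0.05,0,0,0,0,0,0,0,0,0,0,0,0,0,0,0,0,0,0,0])

```text
t: 24.12
eef_pos: [0.5416, -0.1876, 0.0975]
tool_rot: [0.028, -0.028, 0.707, -0.706]
contact_force: [-0.5, 0.1, 0.6]
width: 0.0473
```

```bash
python3 -c "
from h import *
go(.541,-.1872,.095,94.8)
f=grab('side')
crop(f,340,180,500,320,4,'s8s')"
```

```text
t=24.12 pos=[ 0.5416 -0.1876  0.0975] yawz=-85.4 w=47.3 F=[-0.5  0.1  0.6] | dxyz(tool mm)=[ 0.5  2.5 -0.4] turn=-0.2
```

View pics/s8s.png

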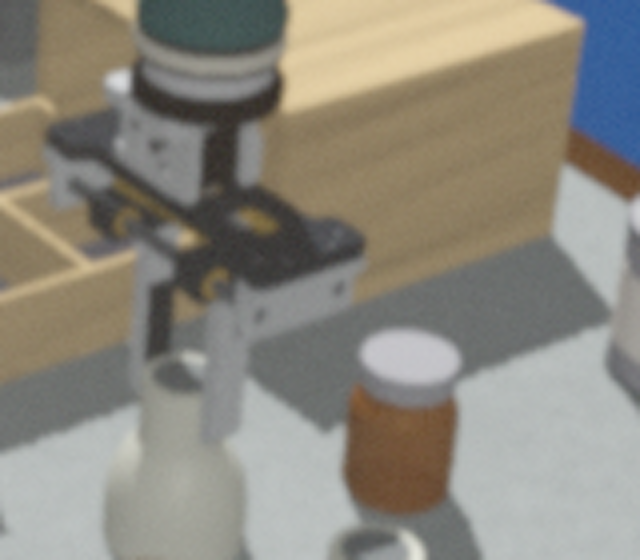

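Call:
send_rows(increments=[-0.03,0,0,0,0,-0.05,0,0,0,0,-0.06,0,0,0,0,-0.067,0,0,0,0,-0.067,0,0,0,0,-0.067,0,-1,0,0,-0.067,0,-1,0,0,-0.067,0,0,0,0,-0.067,0,0,0,0])

```text
t: 24.92
eef_pos: [0.5412, -0.188, 0.0989]
tool_rot: [-0.028, 0.028, -0.706, 0.707]
contact_force: [-0.5, -0.5, -1.6]
width: 0.0439
```

Call:
send_rows(increments=[-0.069,0,0,0,0,-0.069,0,-0.7,0,0,-0.069,0,-0.7,0,0,-0.069,0,0,0,0])

```text
t: 25.25
eef_pos: [0.5415, -0.1878, 0.1008]
tool_rot: [-0.028, 0.028, -0.707, 0.707]
contact_force: [-0.5, 0.5, -0.5]
width: 0.0441
```

Call:
send_rows(increments=[-0.071,0,0,0,0,-0.071,0,0,0,0,-0.071,0,-3,0,0,-0.071,0,-3,0,0,-0.071,0,-3,0,0,-0.071,0,0,0,0,-0.071,0,0,0,0])

```text
t: 25.83
eef_pos: [0.5417, -0.1879, 0.1102]
tool_rot: [-0.029, 0.028, -0.706, 0.707]
contact_force: [0.1, -0.7, -1.4]
width: 0.0437
```

```bash
python3 -c "
from h import *
F=[]
for i in range(4):
    f=grab('side');F.append(robot.sense()['contact_force'])
print(np.mean(F,0),np.std(F,0))
go(.541,-.1872,.095,94.8)
crop(f,340,180,500,350,3.5,'s9s')"
```

```text
[-0.17520158  0.10932909 -1.3430971 ] [0.12790874 0.54707419 0.28613044]
t=26.03 pos=[ 0.5413 -0.1877  0.1095] yawz=-85.4 w=44.0 F=[ 0.  -0.2 -1.2] | dxyz(tool mm)=[ 0.2 14.5 -0.5] turn=-0.2
```

View pics/s9s.png

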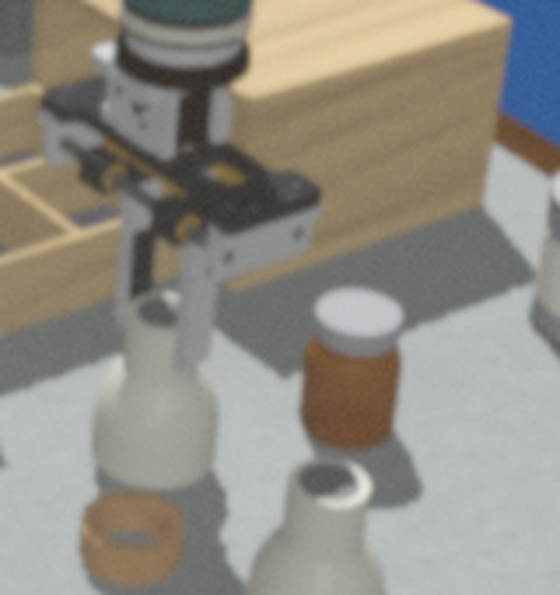

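A is lifted, its ring about 6 px higher in the side view, with roughly 1.4 N of load. I'll raise it gently and carry it to the front left cell.

Call:
send_rows(increments=[-0.072,0,-5,0,0,-0.072,0,-10,0,0,-0.072,0,-15,0,0,-0.072,0,-20,0,0,-0.072,0,-20,0,0,-0.072,0,-20,0,0,-0.072,0,-20,0,0,-0.072,0,-20,0,0,-0.072,0,-12,0,0,-0.072,0,-6,0,0,-0.072,0,0,0,0])

```text
t: 26.95
eef_pos: [0.542, -0.1881, 0.2598]
tool_rot: [-0.029, 0.027, -0.706, 0.707]
contact_force: [-0.4, 0.6, -1.4]
width: 0.0437
```

```bash
python3 -c "
from h import *
F=[]
for i in range(2):
    f=grab('side','s10');F.append(robot.sense()['contact_force'])
print(np.mean(F,0))
go(.5236,.1202,.26,94.8)"
```

```text
[-0.64454194 -0.04873514 -2.20364301]
t=27.05 pos=[ 0.5411 -0.1876  0.2568] yawz=-85.4 w=43.8 F=[-0.6 -0.3 -1.8] | dxyz(tool mm)=[  -7.1   -3.  -308.3] turn=-0.2
```

View pics/s10.png

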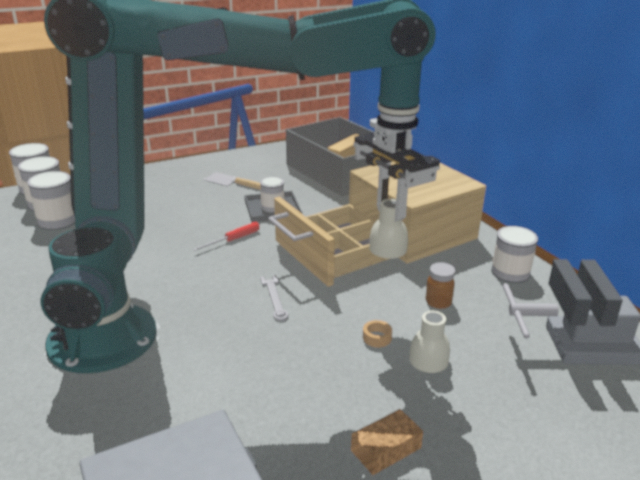

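Call:
send_rows(increments=[-0.072,-1,0,-8,0,-0.072,-1,0,-15,0,-0.072,-1,0,-22,0,-0.072,-1,0,-28,0,-0.072,-1,0,-30,0,-0.072,-1,0,-30,0,-0.072,-1,0,-30,0,-0.072,0,0,-30,0,-0.072,0,0,-30,0,-0.072,0,0,-28,0,-0.072,0,0,-22,0,-0.072,0,0,-15,0])

```text
t: 28.05
eef_pos: [0.5238, 0.1035, 0.2567]
tool_rot: [0.029, -0.03, 0.707, -0.706]
contact_force: [-0.2, 0.6, -1.2]
width: 0.0438
```

Call:
send_rows(increments=[-0.072,0,0,-10,0,-0.072,0,0,-6,0,-0.072,0,0,-4,0,-0.072,0,0,0,0,-0.072,0,0,0,0])

```text
t: 28.47
eef_pos: [0.5238, 0.1194, 0.2575]
tool_rot: [-0.028, 0.028, -0.706, 0.707]
contact_force: [0.1, -0.5, -1.1]
width: 0.0439
```

```bash
python3 -c "
from h import *
f=grab('side');g=grab('top','t11')
go(.5236,.1202,.26,94.8)
crop(f,260,120,460,290,4,'s11')"
```

```text
t=28.57 pos=[0.5239 0.119  0.2576] yawz=-85.5 w=43.9 F=[ 0.4 -0.4 -1.1] | dxyz(tool mm)=[ 0.2 -2.4 -1.2] turn=-0.3
```

View pics/s11.png

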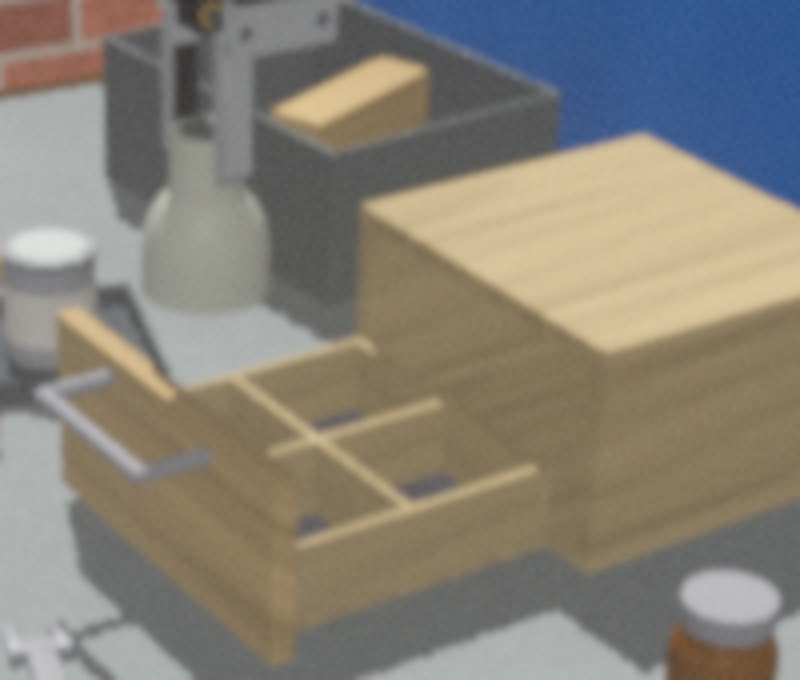

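A hangs upright above the front left cell. Descending.

Call:
send_rows(increments=[-0.072,0,5,-1,0,-0.072,0,12,0,0,-0.072,0,18,0,0,-0.072,0,20,0,0,-0.072,0,20,0,0,-0.072,0,18,0,0,-0.072,0,12,0,0,-0.072,0,7,0,0,-0.072,0,4,0,0,-0.072,0,0,0,0,-0.072,0,0,0,0])

```text
t: 29.48
eef_pos: [0.5242, 0.1208, 0.1424]
tool_rot: [0.029, -0.028, 0.707, -0.706]
contact_force: [0.3, -0.6, -2.3]
width: 0.0439
```

```bash
python3 -c "
from h import *
f=grab('side')
go(.5236,.1202,.1175,94.8)
crop(f,260,120,460,290,4,'s12')"
```

```text
t=29.53 pos=[0.5245 0.1209 0.1429] yawz=-85.4 w=44.0 F=[-0.6 -0.2 -0.9] | dxyz(tool mm)=[ 1.  25.4  0.6] turn=-0.2
```

View pics/s12.png

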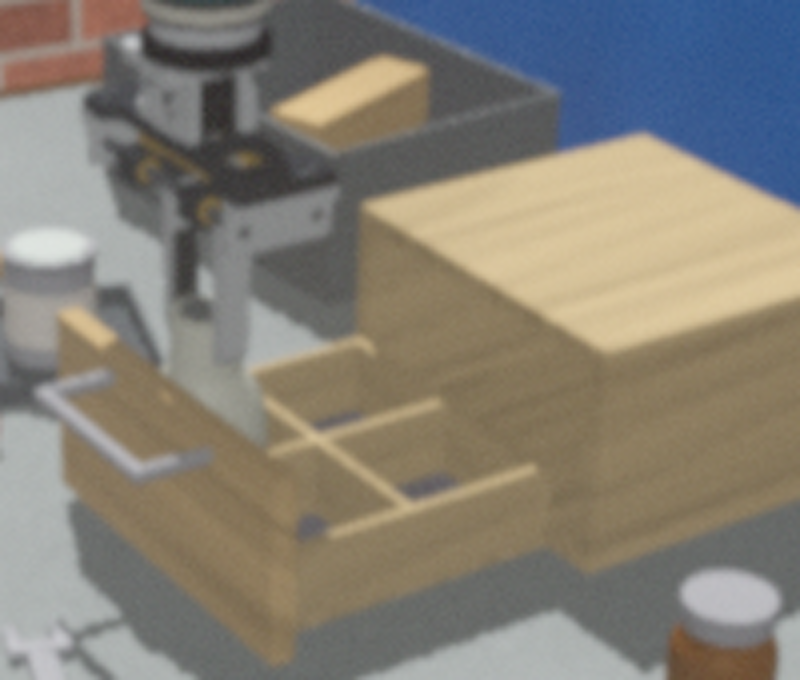

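It is going into the cell cleanly. I'll lower slowly to touch.

Call:
send_rows(increments=[-0.072,0.5,6,0,0,-0.072,0,6,0,0,-0.072,0,5,0,0,-0.072,0,3,0,0,-0.072,0,1.5,0,0,-0.072,0,1,0,0,-0.072,0,0,0,0,-0.072,0,0,0,0])

```text
t: 30.2
eef_pos: [0.5233, 0.1208, 0.1193]
tool_rot: [0.028, -0.028, 0.707, -0.707]
contact_force: [-0.2, -0.6, -1.5]
width: 0.0435
```

```bash
python3 -c "
from h import *
F=[];Z=[]
for i in range(4):
    f=grab('side');F.append(robot.sense()['contact_force']);Z.append(tool()[0][2])
print(np.mean(F,0),np.mean(Z))
"
```

```text
[ 0.27886735  0.29435174 -1.47237737] 0.11947252770440317
```

Call:
send_rows(increments=[-0.072,0,0.7,0,0,-0.072,0,0.7,0,0,-0.072,0,0,0,0])

```text
t: 30.65
eef_pos: [0.5231, 0.1207, 0.1176]
tool_rot: [0.028, -0.028, 0.707, -0.707]
contact_force: [0.4, 1.3, -2.2]
width: 0.0437
```

```bash
python3 -c "
from h import *
F=[];Z=[]
for i in range(4):
    f=grab('side');F.append(robot.sense()['contact_force']);Z.append(tool()[0][2])
print(np.mean(F,0),np.mean(Z))
crop(f,260,120,460,290,4,'s13')
"
```

```text
[-0.23182338  0.42707539 -1.722162  ] 0.11771908855698145
```

Still hanging free, so I continue down in half-millimetre steps.

Call:
send_rows(increments=[-0.072,0,0.5,0,0,-0.072,0,0.5,0,0,-0.072,0,0,0,0])

```text
t: 31.1
eef_pos: [0.5231, 0.1207, 0.1166]
tool_rot: [0.028, -0.028, 0.707, -0.707]
contact_force: [0.1, 0.3, -2.3]
width: 0.0439
```

```bash
cat > fz.py <<'E'
from h import *
F=[];Z=[]
for i in range(4):
    f=grab('side');F.append(robot.sense()['contact_force']);Z.append(tool()[0][2])
print(np.mean(F,0),np.mean(Z))
E
python3 fz.py
```

```text
[ 0.4342782  -0.46589757 -1.49335792] 0.11674453682227359
```

Call:
send_rows(increments=[-0.072,0,0.5,0,0,-0.072,0,0.5,0,0,-0.072,0,0,0,0])

```text
t: 31.55
eef_pos: [0.5231, 0.1208, 0.1156]
tool_rot: [0.028, -0.028, 0.707, -0.707]
contact_force: [0.6, -0.2, -1.4]
width: 0.0435
```

```bash
python3 fz.py
```

```text
[-0.05914421 -0.10507764 -1.54404386] 0.11573248980299519
```

Call:
send_rows(increments=[-0.072,0,0.5,0,0,-0.072,0,0.5,0,0,-0.072,0,0,0,0])

```text
t: 32.0
eef_pos: [0.5234, 0.1208, 0.1152]
tool_rot: [0.029, -0.028, 0.707, -0.706]
contact_force: [-1.1, 1.2, 0.8]
width: 0.0441
```

```bash
python3 fz.py
```

```text
[ 0.46787753 -0.06388976  1.01524865] 0.11521909413091586
```

Call:
send_rows(increments=[-0.072,0,0.5,0,0,-0.072,0,0,0,0])

```text
t: 32.37
eef_pos: [0.5235, 0.1211, 0.115]
tool_rot: [0.029, -0.028, 0.707, -0.706]
contact_force: [-0.5, 1.4, 4.1]
width: 0.0438
```

```bash
python3 fz.py
```

```text
[-0.69031657  1.33120061  4.57470657] 0.11502946300416986
```

Touchdown: the load changed to a small upward push. I'll back off slightly, open gently and rise.

Call:
send_rows(increments=[-0.072,0,-0.7,0,0,-0.068,0,0,0,0,-0.064,0,0,0,0,-0.05,0,0,0,0,0,0,0,0,0,0.1,0,0,0,0,0.3,0,0,0,0,0.3,0,0,0,0,0.3,0,-10,0,0,0.3,0,-25,0,0,0.3,0,-35,0,0,0.3,0,-35,0,0])

```text
t: 33.57
eef_pos: [0.5224, 0.1205, 0.2207]
tool_rot: [-0.027, 0.029, -0.706, 0.707]
contact_force: [0.8, -0.2, 1.5]
width: 0.0612
```

Call:
send_rows(increments=[0.5,0,-30,0,0,0.5,0,-15,20,0,0.5,0,0,35,0,0.5,0,0,35,0,0.5,0,0,35,0,0.5,0,0,35,0,0.5,0,0,35,0,0.5,0,0,35,0,0.5,0,0,35,0,0.5,0,0,35,0,0.5,0,0,20,0,0.5,0,0,0,0])

```text
t: 34.57
eef_pos: [0.5483, -0.2026, 0.2648]
tool_rot: [-0.026, 0.027, -0.706, 0.707]
contact_force: [-0.0, -0.1, -0.0]
width: 0.0703
```

```bash
python3 -c "
from h import *
f=grab('side','s14');g=grab('top','t14')
go(.5397,-.3535,.20,94.8)
crop(g,200,120,380,255,4,'t14c');crop(f,260,150,460,300,4,'s14c')
crop(f,400,280,480,390,5,'s14b')
"
```

```text
t=34.67 pos=[ 0.5486 -0.1987  0.2652] yawz=-85.5 w=70.5 F=[ 0.7 -0.3 -0. ] | dxyz(tool mm)=[ 21.   65.1 153.7] turn=-0.3
```

View pics/t14c.png

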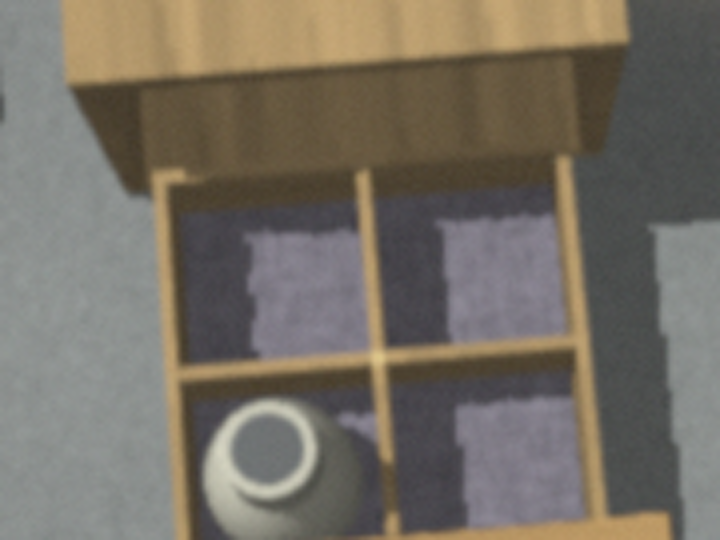

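View pics/s14.png

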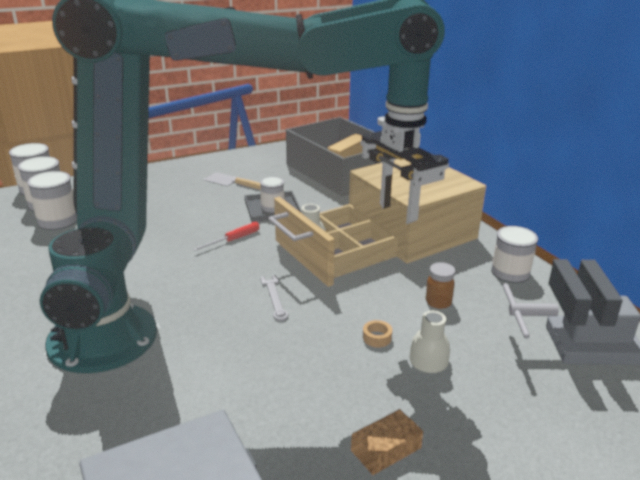

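View pics/t14.png

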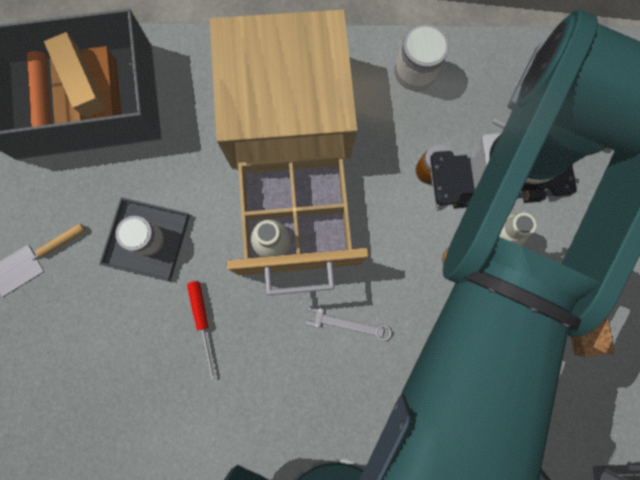

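View pics/s14b.png

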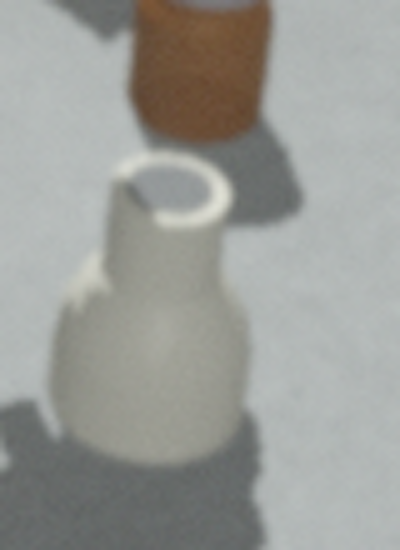

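A stands upright in the front left cell, its ring at about (268,232) in the top view. B is unmoved at (434,318) in the side view, so I go to it.

Call:
send_rows(increments=[0.5,3.5,0,25.6,0,0.5,3.5,0,25.6,0,0.5,3.5,0,25.6,0,0.5,3.5,0,25.6,0,0.5,3.5,0,25.6,-0.2,0.5,3.5,0,25.6,0,0.5,0,20,0,0,0.5,0,30,0,0,0.5,0,30,0,0,0.5,0,20,0,0,0.5,0,0,0,0,0.5,0,0,0,0])

```text
t: 35.67
eef_pos: [0.5402, -0.3511, 0.1643]
tool_rot: [0.03, -0.031, 0.707, -0.706]
contact_force: [0.1, -0.6, 0.2]
width: 0.0705
```

```bash
python3 -c "
from h import *
f=grab('side','s15')
go(.5397,-.3535,.0965,94.8)
crop(f,380,230,500,370,4,'s15c')
"
```

```text
t=35.72 pos=[ 0.541  -0.352   0.1664] yawz=-85.1 w=70.6 F=[-0.3 -0.6 -0.1] | dxyz(tool mm)=[ 1.5 69.9  1.3] turn=0.1
```

View pics/s15c.png

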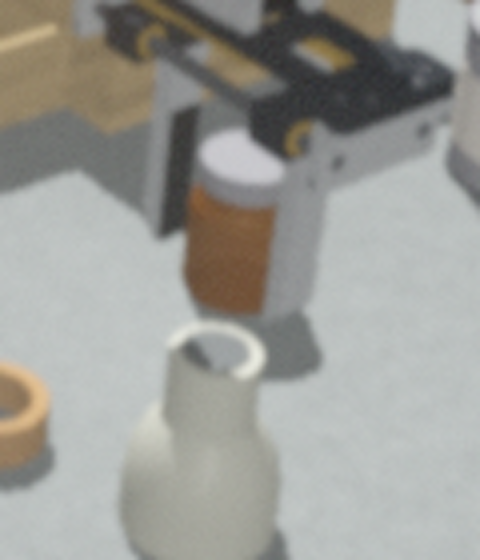

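Call:
send_rows(increments=[0.5,1.2,20,1,0,0.5,0,20,0,0,0.5,0,18,0,0,0.5,0,10,0,0,0.5,0,0,0,0,0.5,0,0,0,0,0.3,0,0,0,0,0.15,0,0,0,0,0.05,0,0,0,0,0,0,0,0,0,0,0,0,0,0,0,0,0,0,0])

```text
t: 36.72
eef_pos: [0.5392, -0.3542, 0.0972]
tool_rot: [-0.03, 0.029, -0.706, 0.707]
contact_force: [-0.3, 0.9, -0.1]
width: 0.0473
```

```bash
python3 -c "
from h import *
f=grab('side')
go(.5397,-.3535,.0965,94.8)
crop(f,380,230,500,370,4,'s16c')
"
```

```text
t=36.77 pos=[ 0.5391 -0.3542  0.097 ] yawz=-85.2 w=46.9 F=[-0.6  0.8  0.1] | dxyz(tool mm)=[-0.7  0.5 -0.6] turn=-0.0
```

View pics/s16c.png

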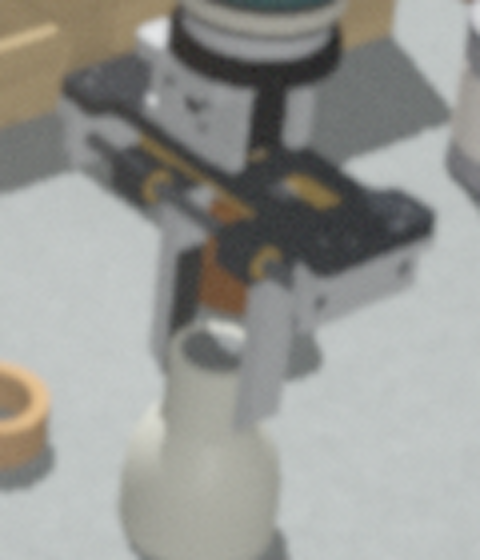

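The jaws straddle B's neck, so I apply the same gentle pinch and lift.

Call:
send_rows(increments=[-0.03,0,0,0,0,-0.05,0,0,0,0,-0.06,0,0,0,0,-0.067,0,0,0,0,-0.071,0,0,0,0,-0.071,0,0,0,0,-0.071,0,-2,0,0,-0.071,0,-3,0,0,-0.071,0,-5,0,0,-0.071,0,0,0,0,-0.071,0,0,0,0])

```text
t: 37.68
eef_pos: [0.5394, -0.3545, 0.1076]
tool_rot: [-0.03, 0.029, -0.706, 0.707]
contact_force: [-0.7, 0.4, -0.9]
width: 0.0442
```

```bash
python3 fz.py; python3 -c "
from h import *
f=grab('side')
go(.5318,.0226,.26,94.8)
crop(f,380,230,500,370,4,'s17c')
"
```

```text
[-0.09556802 -0.18434091 -1.46176344] 0.10694827995797256
t=37.93 pos=[ 0.539  -0.354   0.1067] yawz=-85.2 w=43.6 F=[ 0.3  0.2 -1.2] | dxyz(tool mm)=[ -24.2 -153.2 -376. ] turn=-0.0
```

View pics/s17c.png

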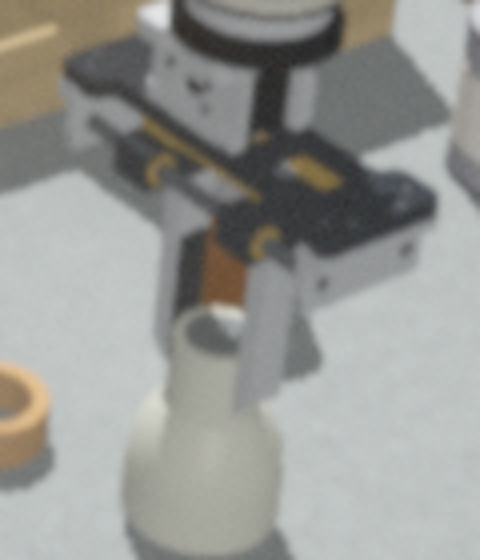

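B is lifted, with its ring higher and about 1.5 N of load. I'll raise it and carry it to the front right cell.

Call:
send_rows(increments=[-0.072,0,-5,0,0,-0.072,0,-10,0,0,-0.072,0,-15,0,0,-0.072,0,-20,0,0,-0.072,0,-20,0,0,-0.072,0,-20,0,0,-0.072,0,-20,0,0,-0.072,0,-20,0,0,-0.072,0,-14,0,0,-0.072,0,-6,0,0,-0.072,0,0,0,0])

```text
t: 38.85
eef_pos: [0.5398, -0.3546, 0.2602]
tool_rot: [-0.031, 0.028, -0.705, 0.708]
contact_force: [-0.9, -0.5, -1.1]
width: 0.0436
```

Call:
send_rows(increments=[-0.072,-2,0,-8,0,-0.072,-2,0,-15,0,-0.072,-2,0,-22,0,-0.072,-2,0,-28,0,-0.072,-2,0,-30,0,-0.072,-2,0,-30,0,-0.072,-2,0,-30,0,-0.072,-2,0,-30,0,-0.072,-2,0,-30,0,-0.072,-2,0,-30,0,-0.072,-2,0,-30,0,-0.072,-2,0,-28,0])

```text
t: 39.85
eef_pos: [0.5356, -0.039, 0.2554]
tool_rot: [0.029, -0.031, 0.707, -0.706]
contact_force: [-0.0, 0.3, -2.0]
width: 0.0439
```

Call:
send_rows(increments=[-0.072,0,0,-22,0,-0.072,0,0,-15,0,-0.072,0,0,-12,0,-0.072,0,0,-8,0,-0.072,0,0,-4,0,-0.072,0,0,0,0,-0.072,0,0,0,0])

```text
t: 40.43
eef_pos: [0.5319, 0.0182, 0.2567]
tool_rot: [-0.029, 0.03, -0.706, 0.707]
contact_force: [0.1, 0.2, -0.7]
width: 0.0437
```

```bash
python3 -c "
from h import *
f=grab('side','s18');g=grab('top')
go(.5318,.0226,.24,94.8)
"
```

```text
t=40.53 pos=[0.532  0.0178 0.2568] yawz=-85.3 w=43.7 F=[-0.3 -0.4 -0.9] | dxyz(tool mm)=[-0.2 16.8 -4.8] turn=-0.1
```

View pics/s18.png

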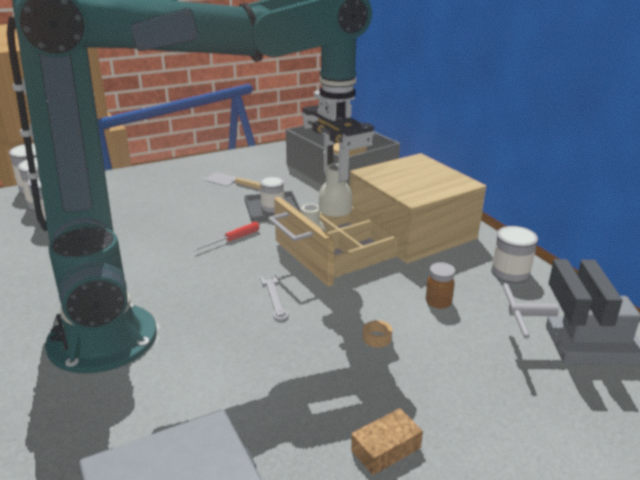

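B hangs upright above the front right cell. Lowering.

Call:
send_rows(increments=[-0.072,0,5,-2.4,0,-0.072,0,12,-2.4,0,-0.072,0,18,0,0,-0.072,0,20,0,0,-0.072,0,20,0,0,-0.072,0,18,0,0,-0.072,0,12,0,0,-0.072,0,7,0,0,-0.072,0,4,0,0,-0.072,0,0,0,0,-0.072,0,0,0,0])

```text
t: 41.45
eef_pos: [0.5321, 0.0233, 0.1417]
tool_rot: [-0.03, 0.029, -0.706, 0.707]
contact_force: [0.4, 0.1, -1.7]
width: 0.0437
```

```bash
python3 -c "
from h import *
f=grab('side')
go(.5318,.0226,.115,94.8)
crop(f,260,120,460,290,4,'s19')
"
```

```text
t=41.50 pos=[0.5323 0.0233 0.1422] yawz=-85.2 w=43.9 F=[-0.2 -0.7 -1.6] | dxyz(tool mm)=[ 0.6 27.2  0.7] turn=-0.0
```

View pics/s19.png

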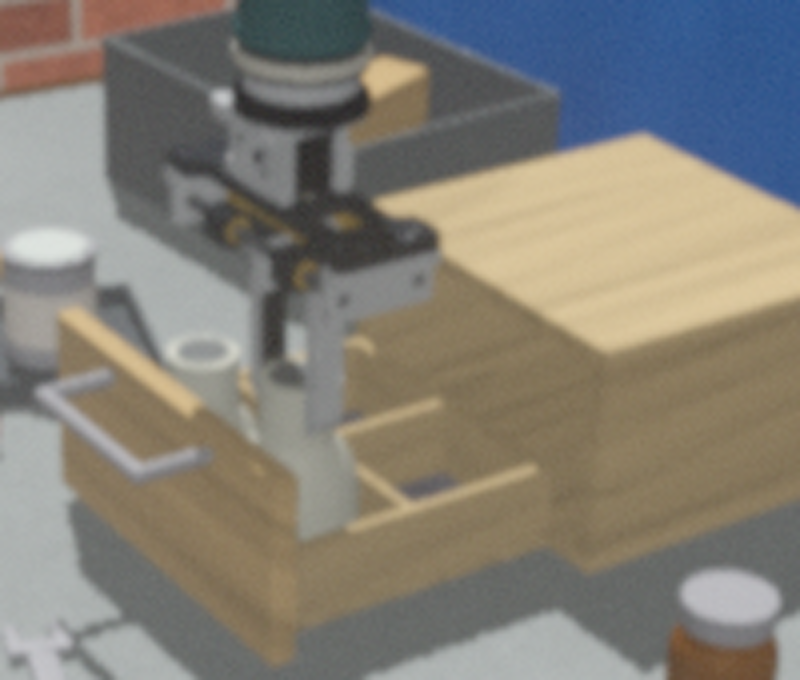

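Call:
send_rows(increments=[-0.072,0.4,6,0.5,0,-0.072,0,6,0,0,-0.072,0,6,0,0,-0.072,0,4,0,0,-0.072,0,2,0,0,-0.072,0,1,0,0,-0.072,0,0,0,0,-0.072,0,0,0,0])

```text
t: 42.17
eef_pos: [0.5313, 0.0229, 0.1161]
tool_rot: [0.03, -0.029, 0.707, -0.706]
contact_force: [0.5, 0.9, -0.4]
width: 0.0439
```

```bash
python3 fz.py
```

```text
[ 0.46730033 -0.09725669 -1.08490289] 0.11629228599315633
```

Call:
send_rows(increments=[-0.072,0,0.5,0,0,-0.072,0,0.4,0,0,-0.072,0,0,0,0])

```text
t: 42.62
eef_pos: [0.5312, 0.0228, 0.115]
tool_rot: [0.029, -0.03, 0.707, -0.706]
contact_force: [-0.1, -0.6, -1.3]
width: 0.0436
```

```bash
python3 fz.py
```

```text
[ 0.599377    0.18789424 -1.17154516] 0.11505171719042535
```

Call:
send_rows(increments=[-0.072,0,0.5,0,0,-0.072,0,0,0,0])

```text
t: 42.98
eef_pos: [0.5313, 0.0229, 0.1148]
tool_rot: [0.03, -0.029, 0.707, -0.706]
contact_force: [-0.1, 0.8, -0.5]
width: 0.044
```

```bash
python3 fz.py
```

```text
[-0.11276884  0.21044126  0.25155436] 0.1148630232313491
```

Call:
send_rows(increments=[-0.072,0,0.4,0,0,-0.072,0,0,0,0])

```text
t: 43.35
eef_pos: [0.5315, 0.0229, 0.1148]
tool_rot: [0.03, -0.029, 0.707, -0.706]
contact_force: [-0.6, 0.9, 3.2]
width: 0.0441
```

```bash
python3 fz.py
```

```text
[-0.72990483  0.61189221  3.60635724] 0.11480476614090092
```

B has touched down. I'll release it and rise.

Call:
send_rows(increments=[-0.072,0,-0.5,0,0,-0.068,0,0,0,0,-0.064,0,0,0,0,-0.05,0,0,0,0,0,0,0,0,0,0.1,0,0,0,0,0.25,0,0,0,0,0.25,0,0,0,0,0.25,0,-10,0,0,0.25,0,-25,0,0,0.25,0,-35,0,0,0.25,0,-35,0,0])

```text
t: 44.55
eef_pos: [0.5304, 0.0228, 0.2205]
tool_rot: [0.029, -0.03, 0.707, -0.706]
contact_force: [1.6, 0.2, -0.1]
width: 0.059
```

Call:
send_rows(increments=[0.2,0,-30,0,0,0.1,0,-15,20,0,0,0,0,30,0,-0.15,0,0,35,0,-0.15,0,0,35,0,-0.15,0,0,35,0,-0.15,0,0,35,0,-0.15,0,0,20,0,-0.15,0,0,0,0])

```text
t: 45.3
eef_pos: [0.5484, -0.1907, 0.2646]
tool_rot: [-0.027, 0.028, -0.706, 0.707]
contact_force: [-0.6, 0.2, -0.0]
width: 0.0398
```

```bash
python3 -c "
from h import *
f=grab('side','s20');g=grab('top','t20')
go(.4205,.063,.26,4.8)
crop(g,200,120,380,255,4,'t20c')
crop(f,260,120,460,290,4,'s20c')
"
```

```text
t=45.40 pos=[ 0.5486 -0.1868  0.265 ] yawz=-85.3 w=40.1 F=[ 0.5  0.1 -0.4] | dxyz(tool mm)=[ 107.2    5.2 -259.5] turn=89.9
```

View pics/s20c.png

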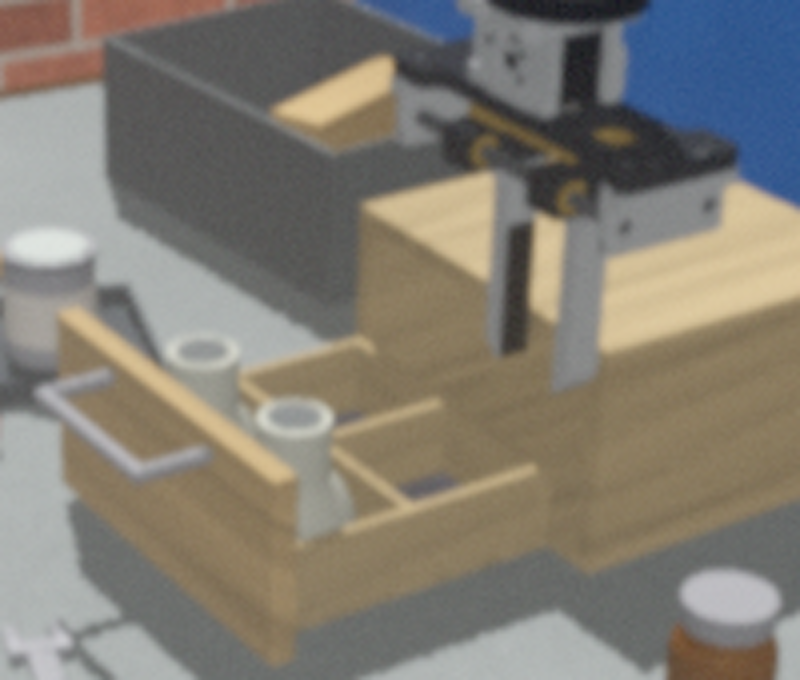

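View pics/t20.png

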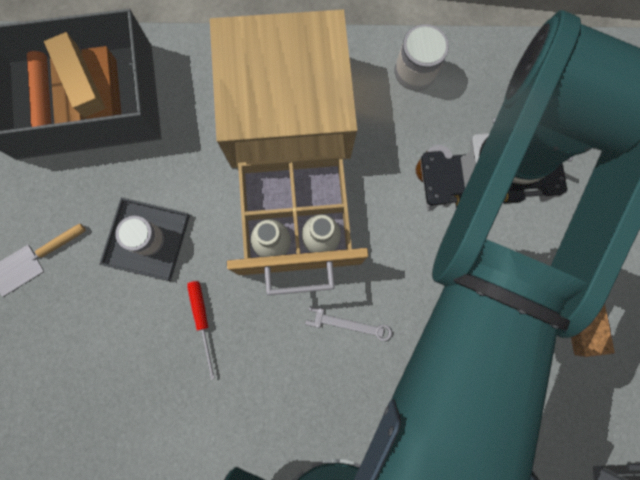

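Both shades stand upright in the two front cells. I return to the handle to shut the drawer.

Call:
send_rows(increments=[-0.15,9,0,-21.6,0,-0.15,9,0,-21.6,0,-0.15,9,0,-21.6,0,-0.15,9,0,-21.6,0,-0.15,9,0,-21.6,0,-0.15,9,0,-21.6,0,-0.15,9,0,-21.6,0,-0.15,9,0,-21.6,0,-0.15,9,0,-21.6,0,-0.15,9,0,-21.6,0,-0.15,9,0,-21.6,0,-0.15,9,0,-21.6,0])

```text
t: 46.4
eef_pos: [0.418, 0.0652, 0.2654]
tool_rot: [0.031, -0.03, 0.707, -0.706]
contact_force: [0.1, -0.4, 0.2]
width: 0.0403
```

Call:
send_rows(increments=[-0.15,0,0,0,-7,-0.15,0,0,0,-7,-0.15,0,0,0,-7,-0.15,0,0,0,-7,-0.15,0,0,0,-7,-0.15,0,0,0,-7,-0.15,0,0,0,-7,-0.15,0,0,0,-7,-0.15,0,0,0,-7,-0.15,0,0,0,-7,-0.15,0,0,0,-7,-0.15,0,0,0,-7])

```text
t: 47.4
eef_pos: [0.4187, 0.0643, 0.2653]
tool_rot: [-0.497, 0.496, -0.503, 0.503]
contact_force: [-0.2, -0.5, -0.2]
width: 0.0399
```

Call:
send_rows(increments=[-0.15,0,0,0,-6,-0.15,0,0,0,0,-0.15,0,0,0,0])

```text
t: 47.65
eef_pos: [0.419, 0.0639, 0.2652]
tool_rot: [0.521, -0.52, 0.479, -0.479]
contact_force: [-0.3, 0.4, -0.1]
width: 0.0401
```

```bash
python3 -c "
from h import *
go(.421,.063,.119,4.8)"
```

```text
t=47.65 pos=[0.419  0.0639 0.2652] yawz=4.7 w=40.1 F=[-0.3  0.4 -0.1] | dxyz(tool mm)=[  1.1 146.2   1.8] turn=-0.1
```

Call:
send_rows(increments=[-0.15,1,20,0.9,0,-0.15,0,30,0.9,0,-0.15,0,30,0,0,-0.15,0,30,0,0,-0.15,0,20,0,0,-0.15,0,12,0,0,-0.15,0,4,0,0,-0.15,0,0,0,0,-0.15,0,0,0,0])

```text
t: 48.4
eef_pos: [0.4218, 0.0623, 0.1196]
tool_rot: [0.521, -0.52, 0.478, -0.479]
contact_force: [-0.7, -0.1, 0.7]
width: 0.0399
```

```bash
python3 -c "
from h import *
go(.421,.063,.119,4.8)
f=grab('side'); crop(f,220,120,420,290,4,'s21c')"
```

```text
t=48.40 pos=[0.4218 0.0623 0.1196] yawz=4.8 w=39.9 F=[-0.7 -0.1  0.7] | dxyz(tool mm)=[-0.7  0.6 -0.7] turn=-0.0
```

View pics/s21c.png

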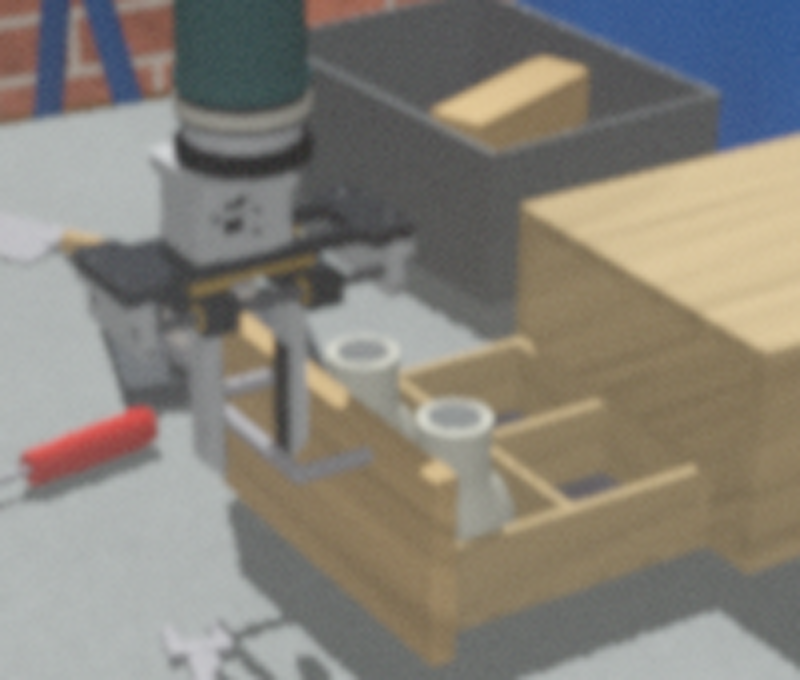

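The fingers straddle the bar again. I'll grip it and push slowly, about 7 cm/s, with soft ramps.

Call:
send_rows(increments=[-0.5,0,0,0,0,-0.7,0,0,0,0,-0.77,0,0,0,0,-0.8,0,0,0,0,-0.9,0,0,0,0,-0.9,0,0,1,0,-0.9,0,0,2,0,-0.9,0,0,3,0,-0.9,0,0,4,0,-0.9,0,0,5,0,-0.9,0,0,6,0,-0.9,0,0,6,0])

```text
t: 49.45
eef_pos: [0.4491, 0.0643, 0.1189]
tool_rot: [0.521, -0.52, 0.479, -0.479]
contact_force: [-2.4, 0.4, 3.7]
width: 0.0089
```

Call:
send_rows(increments=[-0.9,0,0,6,0,-0.9,0,0,6,0,-0.9,0,0,6,0,-0.9,0,0,6,0,-0.9,0,0,6,0,-0.9,0,0,6,0,-0.9,0,0,6,0,-0.9,0,0,6,0,-0.9,0,0,6,0,-0.9,0,0,6,0,-0.9,0,0,6,0,-0.9,0,0,6,0])

```text
t: 50.45
eef_pos: [0.5209, 0.0704, 0.119]
tool_rot: [0.521, -0.52, 0.479, -0.479]
contact_force: [-1.8, -0.9, 6.0]
width: 0.0091
```

```bash
python3 -c "
from h import *
go(.6295,.080,.119,4.8)
f=grab('side'); crop(f,240,100,440,270,4,'s22c')"
```

```text
t=50.45 pos=[0.5209 0.0704 0.119 ] yawz=4.8 w=9.1 F=[-1.8 -0.9  6. ] | dxyz(tool mm)=[ -0.5   0.  109. ] turn=-0.0
```

View pics/s22c.png

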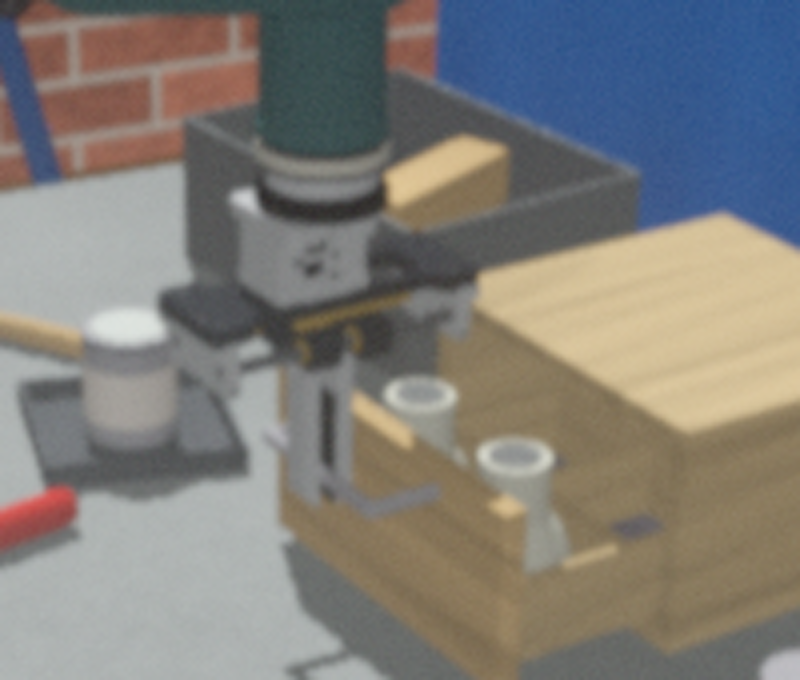

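Call:
send_rows(increments=[-0.9,0,0,6,0,-0.9,0,0,6,0,-0.9,0,0,6,0,-0.9,0,0,6,0,-0.9,0,0,6,0,-0.9,0,0,6,0,-0.9,0,0,6,0,-0.9,0,0,6,0,-0.9,0,0,6,0,-0.9,0,0,6,0,-0.9,0,0,6,0,-0.9,0,0,6,0])

```text
t: 51.5
eef_pos: [0.5923, 0.0764, 0.1189]
tool_rot: [0.521, -0.52, 0.479, -0.479]
contact_force: [-2.6, -1.0, 5.6]
width: 0.009
```

Call:
send_rows(increments=[-0.9,0,0,5,0,-0.9,0,0,5,0,-0.9,0,0,4,0,-0.9,0,0,4,0,-0.9,0,0,3,0,-0.9,0,0,3,0,-0.9,0,0,2,0,-0.9,0,0,2,0,-0.9,0,0,2,0,-0.9,0,0,1.5,0,-0.9,0,0,1.5,0,-0.9,0,0,0,0])

```text
t: 52.5
eef_pos: [0.6254, 0.0791, 0.1189]
tool_rot: [0.521, -0.52, 0.478, -0.479]
contact_force: [0.6, 0.2, 5.0]
width: 0.0092
```

```bash
python3 -c "
from h import *
go(.630,.080,.119,4.8)"
```

```text
t=52.50 pos=[0.6254 0.0791 0.1189] yawz=4.8 w=9.2 F=[0.6 0.2 5. ] | dxyz(tool mm)=[-0.5 -0.1  4.6] turn=-0.0
```

Call:
send_rows(increments=[-0.9,0,0,1.5,0,-0.9,0,0,1.5,0,-0.9,0,0,1.5,0,-0.9,0,0,1,0,-0.9,0,0,0,0,-0.9,0,0,0,0])

```text
t: 53.0
eef_pos: [0.6306, 0.0796, 0.119]
tool_rot: [0.521, -0.52, 0.478, -0.479]
contact_force: [-1.3, 0.0, 5.2]
width: 0.009
```

Call:
send_rows(increments=[-0.9,0,0,1.5,0,-0.9,0,0,1.5,0,-0.9,0,0,0,0,-0.9,0,0,0,0])

```text
t: 53.33
eef_pos: [0.6307, 0.0796, 0.1189]
tool_rot: [-0.519, 0.522, -0.48, 0.477]
contact_force: [-9.2, -1.0, 9.0]
width: 0.0093
```

Call:
send_rows(increments=[-0.9,0,0,1.5,0,-0.9,0,0,1.5,0,-0.9,0,0,0,0,-0.9,0,0,0,0])

```text
t: 53.67
eef_pos: [0.6308, 0.0796, 0.1189]
tool_rot: [-0.517, 0.524, -0.482, 0.476]
contact_force: [-16.4, -2.0, 13.0]
width: 0.0093
```

The drawer has hit its shut stop at x≈0.6307, a travel of 0.2107 m. I'll relax, release, rise and retreat.

Call:
send_rows(increments=[-0.9,0,0,-2,0,-0.9,0,0,-2,0,-0.9,0,0,-1,0,-0.9,0,0,0,0,-0.78,0,0,0,0,-0.6,0,0,0,0,-0.3,0,0,0,0,-0.15,0,0,0,0,-0.15,0,0,0,0,-0.15,0,-8,0,0,-0.15,0,-20,0,0,-0.15,0,-30,0,0])

```text
t: 54.67
eef_pos: [0.6293, 0.0795, 0.1738]
tool_rot: [-0.519, 0.522, -0.481, 0.477]
contact_force: [0.4, -0.5, 0.4]
width: 0.0399
```

Call:
send_rows(increments=[-0.15,0,-30,0,0,-0.15,0,-30,0,0,-0.15,0,-20,0,0,-0.15,0,0,-30,0,-0.15,0,0,-35,0,-0.15,25,0,-30,0,-0.15,30,0,-20,0,-0.15,35,0,0,0,-0.15,35,0,0,0,-0.15,35,0,0,0,-0.15,30,0,0,0,-0.15,0,0,0,0])

```text
t: 55.67
eef_pos: [0.5323, -0.1244, 0.2568]
tool_rot: [-0.518, 0.52, -0.48, 0.481]
contact_force: [-0.5, -0.2, -0.8]
width: 0.0401
```

```bash
python3 -c "
from h import *
f=grab('side','s23');g=grab('top','t23')
go(.4,-.1,.26,4.8)
crop(g,200,100,400,250,4,'t23c')
crop(f,260,150,460,300,4,'s23c')
"
```

```text
t=55.77 pos=[ 0.5324 -0.1201  0.2569] yawz=4.7 w=39.7 F=[ 0.3  0.3 -0.2] | dxyz(tool mm)=[ -30.8   -3.1 -130.3] turn=-0.1
```

View pics/s23.png

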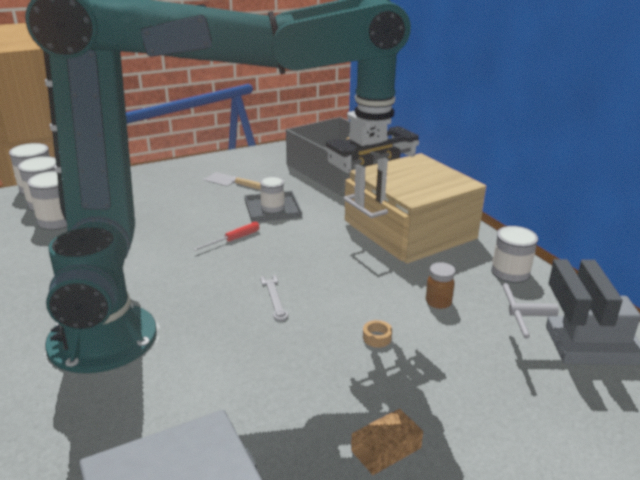

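View pics/t23.png

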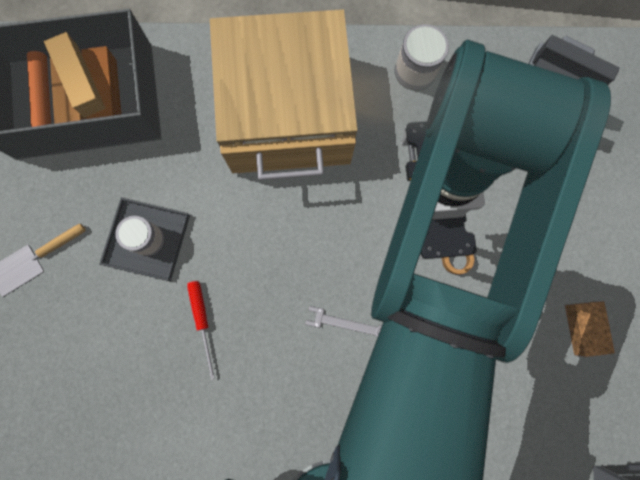

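View pics/t23c.png

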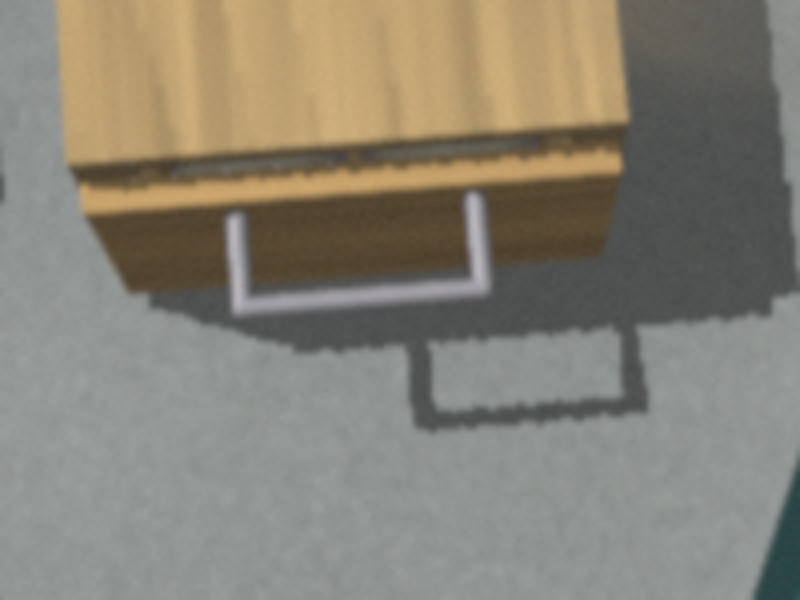

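View pics/s23c.png

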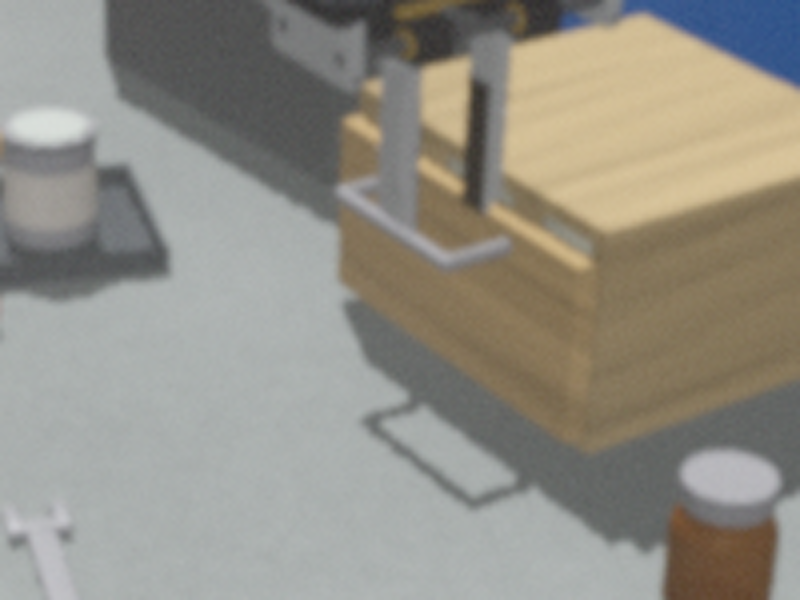

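```bash
python3 -c "
from h import *
g=grab('top')
a=cast(g,(260,176.2),.115);b=cast(g,(321,171.6),.115);print(a,b,(a+b)/2)
a=cast(g,(267.5,291),.115);b=cast(g,(332.5,287.5),.115);print('open',(a+b)/2)
print('tape',cast(g,(459,259.5),.024)); print(tool()[2]['t'])"
```

```text
[0.62766327 0.13532207 0.115     ] [0.63619713 0.02407286 0.115     ] [0.6319302  0.07969746 0.115     ]
open [0.42178052 0.06263275 0.115     ]
tape [ 0.48337939 -0.25031204  0.024     ]
55.8167
```

All checks agree: the drawer moved 0.210 m between the open and shut handle positions, the tin is in the tray, and the tape, jar and screwdriver are where they were. I'm handing in.

```bash
python3 -c "
from h import *
print(robot.close_job())"
```

```text
the job is handed in; nothing more can be done
None
```

The job is handed in at about 56 s of the 210 s allowed, and every check I could make came out as asked. The robot gave no verdict of its own.

- **Tin:** it stands in the drip tray, confirmed in both camera views.
- **Shades:** only two were present. They went into the front left and front right cells, set down with about 4.6 N and 3.6 N of upward force. Both were upright with the drawer open. After it shut, only slivers showed through the gap above the panel.
- **Pinch force:** it could not be read directly. I worked it out from friction on the steel handle, which gave about 5 to 8 N per finger, assuming the gripper's limit is 30 N per finger. Both shades held at that grip.
- **Drawer:** it was pulled to its end stop and pushed at about 7 cm/s to its shut stop. The camera put the handle's travel at 0.211 m against 0.21 expected.
- **Other objects:** the tape, jar and screwdriver show no movement in the last pictures. The tape was partly hidden by the arm in the top view but clear in the side view. Neither shade was knocked aside before I picked it up.

No check failed or disagreed.

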